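Set out the bench for marking and gluing the next lot

ROBOT

A 6-joint arm with a two-finger parallel gripper is mounted at the origin on a cart in front of the work surface, level with it; the furniture and walls round the work are solid. World frame = base frame: x ahead of the robot, y to its left, z up, the work surface at z = 0. Lengths are in m, angles in degrees, forces in N, time in s.
With the tool pointing down it reaches from about 0.25 to 0.725 m from the base axis. Payload 9.7 kg.
Tool frame: the origin (TCP) lies at the very end of the fingers, on their centre line; the grasp point (between the pads) lies 19 mm behind it; z points along the fingers, y is the direction in which the jaws open and shut (so a half turn about z gives the same grasp; the last joint's range is limited). The gripper opens to 85 mm and grips with 20 to 120 N. Pads are 22 mm wide; open, the fingers measure 114 mm over their backs; the gripper's body (76 mm by 85 mm) begins 54 mm behind the grasp point. The pads swing forward as they close: fully open they stand 13 mm farther back than shut.
Start: joints at [64.286, 4.979, 10.078, 95.1, 0, 90], TCP at [0.239, 0.496, 0.193] pointing down, gripper open.
Joint ranges: [-179.16, 179.16], [-48.56, 103.87], [-65.8, 70.77], [-126.05, 130.52], [-82.76, 87.17], [-180, 180]. Speed limits (degrees/s): [127.2, 127.2, 147.25, 180, 180, 180].

INTERFACE

Orientations are given as [roll, pitch, yaw] about the fixed x, y, z axes, in that order (R = Rz(yaw) Ry(pitch) Rx(roll)).
In Python, from workcell import bot gives the robot as it stands. The module is installed in compiled form; this text tells all that it offers.
- The arm moves only by the tool arm_command, never from a script. Its argument "increments" is a list of rows, each a list of 7 numbers: the gripper command: -1 is fully open, 1 is shut, values between are in proportion, then the shift along the tool's x, y, z in cm, then the turn, a rotation vector about the tool's x, y, z in degrees. In form: [[gripper, x, y, z, rx, ry, rz], ...]. A call has 1 to 10 rows; each row shifts and turns the commanded pose from where the row before left it, along the tool's axes as they then stand; what a row does not reach is not made up. A row lasts 1/8 s, in which the tool goes at most 62.5 mm and 10.7 degrees, less where a joint would pass 70% of its speed; a pose out of reach is approached as far as the arm can. A call is refused whole if a number of a shift passes 6.25 or a number of a turn 10.7, either way. A call with a gripper value outside its range is refused whole. The fingers move at their own pace and stop on an object; "grip_force" is the grip in N (left out, the last holds). Time passes only in rows, so rows that do not move let the fingers close. It gives the time, the measured TCP pose, the force and the opening at its end, in the units of the state.
- bot.get_obs(): the state, without advancing time (a new reading comes with each control period).
- bot.camera(name): name is "scene" or "top" or "wrist"; returns a dict with "color" (384x512x3 uint8, red, green, blue), "fx", "fy", "cx", "cy" (pixels), "origin" and "attitude" of the camera in the world. Camera axes: x right, y up, looking along -z (the intrinsics and any distortion apply to the point x, -y, -z); pixel columns grow to the right and rows downward; lengths in m; the calibration is good to about 2 mm. A picture is of the moment at which its call begins. There is no depth.
- bot.job_done(): hands the job in, once; it reports no verdict.
The state is a dict: "time": time; "q": joint angles; "qd": joint speeds; "joint_efforts": joint torques, N m; "ee_pos": TCP position; "tcp_rot": TCP orientation; "wrist_force": force on the tool from outside, world axes, zero at the start; "torque": the same for the moment, N m; "opening": finger opening in m.
Only numpy, scipy, OpenCV 4.12 (cv2) and the standard library are available. Lean on these libraries where they do the work, as an engineer would, in place of code of your own. Each camera call takes 0.05 s, during which the arm holds its last target. There are 200 camera calls.

TASK

Set out the front of the bench for the next lot: the lot stamp squared up and centred on top of the ink pad; the grease tin standing midway between the talc pot and the drop oiler, on the line between them, with the steel disc centred on its lid as a weight; and the glue stick (not the one left of the scale) standing about 2 cm behind the hardwood block nearest the robot, on its side away from the robot, at the middle of that long side. Leave the talc pot, the oiler, the roll of tape and the little metal vial where they are.

Things in the scene. Friction and masses are not known exactly. Their poses are not given: they have to be found in the camera images.
- lot_stamp: to be moved. Wooden lot stamp, loose, about 60 g, standing on its foot: foot 22 mm (x) by 60 mm (y) and 22 mm high; above it, in the middle, a thinner upright grip 12 mm (x) by 50 mm (y) up to 51 mm height. Take it by the grip, across the 12 mm. Origin at the centre of the underside, x across its short side, y along its long side, z up.
- grease_tin: to be moved. Small squat round clear tin with a flat screw lid, loose, about 110 g, 50 mm high, body 52 mm and lid 55 mm across (lid from 34 to 50 mm height; it does not come off). Origin at the centre of the underside, z up; round, so its yaw means nothing.
- steel_disc: to be moved. Plain steel gauge disc lying flat, loose, about 55 g, 35 mm across and 8 mm thick. Origin at the centre of the underside, z up; its yaw means nothing.
- glue_stick: to be moved. Slim upright white glue stick, loose, about 34 g, 29 mm across and 102 mm tall, standing on its end, on the right or in the middle of the bench, nearer than x = 0.70; a like one at the back left, beside the scale, is not meant. Origin at the centre of the underside, z up; its yaw means nothing.
- ink_pad: target, fixed. Flat grey closed ink pad lying on the table, 57 mm (x) by 87 mm (y), its flat top 19 mm above the table. Origin at the centre of the underside, x across its short side (roughly away from the robot), y along its long side (roughly to the left).
- wood_block: target, fixed. The hardwood block near the front edge (not the one at the back by the caliper), 45 mm deep (its x axis, pointing roughly away from the robot), 110 mm long (its y axis, roughly to the left), 25 mm high. Origin at the centre of the underside. Behind the block is along its +x axis; its far face is 22.5 mm from the origin, so a 20 mm gap puts the glue stick's centre 57 mm from the origin.
- talc_pot: landmark, loose, about 210 g, to stay where it stands. Large upright white pot with a wide screw lid, 66 mm across and 78 mm high. Origin at the centre of the underside; the oiler always stands 250 mm from it, centre to centre, on one side or the other; which of the two is on the left varies.
- oil_bottle: landmark, loose, about 150 g, to stay where it stands. Tall slim white drop oiler, 42 mm across, 96 mm to the shoulder, with a thin pointed nozzle up to 150 mm. Origin at the centre of the underside.
- masking_tape: bystander, loose, to stay where it lies. Roll of masking tape lying flat, 104 mm across, 24 mm high. Origin at the centre of the underside.
- metal_vial: bystander, loose, to stay where it lies. Little metal vial with a cap, lying down, 16 mm thick, 58 mm long (roughly along its y axis). Origin at the centre of the underside. Unlisted and fixed: a parts case 51 mm high at the right (front edge x = 0.45, left edge y = -0.18) and a 12 mm rubber scrap near x = 0.54, y = 0.22.
Not all that is in view belongs to the job. Leave any turquoise look-alike of the glue_stick alone.

How it is judged:
By the outcome, as a careful person would: the job done as asked, in the order asked, and still so for the second after the job is handed in, with the robot touching nothing.
It also fails if it takes over 112 s, if anything falls off the work surface, if the arm or the gripper's body presses on something with over 40 N, if the wrist force passes 120 N, or if a joint passes its speed limit or range.

## Working session

There is one attempt and no reset: what is moved stays moved. The work goes in short steps, Python scripts to look and compute and a tool call to move; the robot and the scene stay as the last step left them, time stands still between calls to the robot, and variables do not carry over. Pictures are saved under pics/ and viewed, about 12 in all and at most 16, crops included, and the job is handed in when it is done.

Besides the shell and the picture viewer there is one more tool, called after ">>>" as name(argument=value, ...), one argument or row to a line, values as JSON. arm_command: Moves the arm, as the interface text tells. Its arguments: {"type":"object","properties":{"increments":{"type":"array"},"grip_force":{"type":"number"}},"required":["increments"]}

```bash
mkdir -p pics; cat > h.py <<'E'
import numpy as np, cv2, json
from workcell import bot
def snap(n,f):
    c=bot.camera(n); cv2.imwrite(f'pics/{f}.png',c['color'][:,:,::-1]); 
    m={k:(np.array(v).tolist() if not isinstance(v,(int,float,str)) else v) for k,v in c.items() if k!='color'}
    json.dump(m,open(f'pics/{f}.json','w')); return c
E
python3 - <<'E'
from h import *
for n in ('scene','top','wrist'):
    c=snap(n,n+'0'); print(n,{k:v for k,v in c.items() if k!='color'})
o=bot.get_obs(); print(o)
s=[cv2.imread(f'pics/{n}0.png') for n in('scene','top','wrist')]
E
```

```text
scene {'fx': 485.7768109663206, 'fy': 485.7768109663206, 'cx': 251.85984063578118, 'cy': 189.0310230036218, 'origin': array([ 0.03064544, -0.98439169,  1.19265671]), 'attitude': array([ 44.30098161,  -0.9835387 , -23.97591683])}
top {'fx': 410.09508347163097, 'fy': 410.09508347163097, 'cx': 256.42571231753027, 'cy': 185.40191557296646, 'origin': array([0.31322601, 0.04000157, 1.30989923]), 'attitude': array([  9.94651545,  -0.57822557, -91.29990855])}
wrist {'fx': 340.26970247335385, 'fy': 340.26970247335385, 'cx': 260.61430822679046, 'cy': 198.97157904849374, 'origin': array([0.17376238, 0.52757491, 0.37335912]), 'attitude': array([-1.63153757e+01,  6.35294852e-02,  6.42686916e+01])}
{'time': 0.15, 'q': array([6.42878983e+01, 5.00604505e+00, 1.00448619e+01, 9.50995930e+01,
       6.00312183e-04, 8.99992403e+01]), 'qd': array([ 0.02451661, -0.12147614,  0.15461872, -0.03559636,  0.05762121,
        0.04791486]), 'joint_efforts': array([-8.49866919e-04, -5.20760393e+01,  4.65044224e+01,  1.38108863e-02,
        9.12138546e-06, -3.25059352e-05]), 'ee_pos': array([0.23852165, 0.49535141, 0.19262481]), 'tcp_rot': array([-1.79939224e+02, -6.01117745e-04,  1.54288657e+02]), 'wrist_force': array([ 0.26372521,  0.20712495, -1.25078604]), 'torque': array([-0.02658465,  0.02634119, -0.0279796 ]), 'opening': 0.08555221243164444}
```

View pics/top0.png

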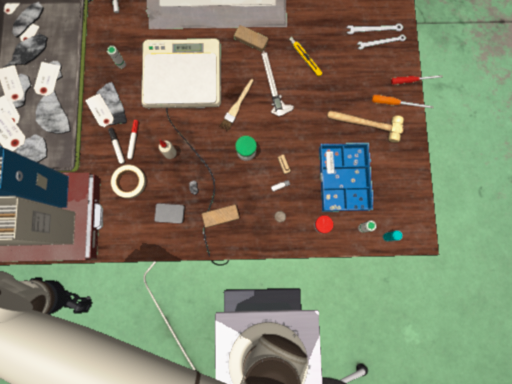

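View pics/scene0.png

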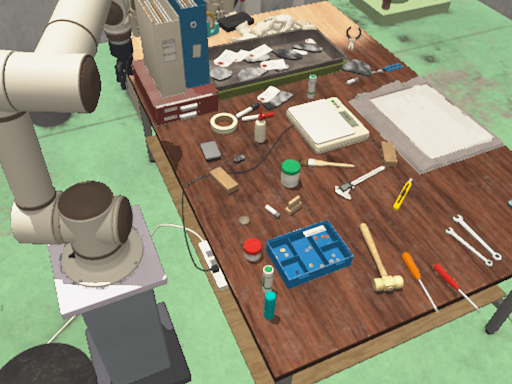

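The top view shows: ink pad (169,213), near block (220,216), talc pot with green lid (246,148), oiler (166,149), tape (128,181), vial (281,186), stamp (284,163), disc (280,216), red-lidded tin (325,225), glue stick (368,226), and the turquoise decoy (395,236). The scene view agrees. I'll enlarge both.

```bash
python3 - <<'E'
from h import *
t=cv2.imread('pics/top0.png')[125:250,140:405]; s=cv2.imread('pics/scene0.png')[105:305,180:360]
cv2.imwrite('pics/topc.png',cv2.resize(t,None,fx=3,fy=3,interpolation=cv2.INTER_CUBIC))
cv2.imwrite('pics/scenec.png',cv2.resize(s,None,fx=3,fy=3,interpolation=cv2.INTER_CUBIC))
E
```

```text
(no output)
```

View pics/topc.png

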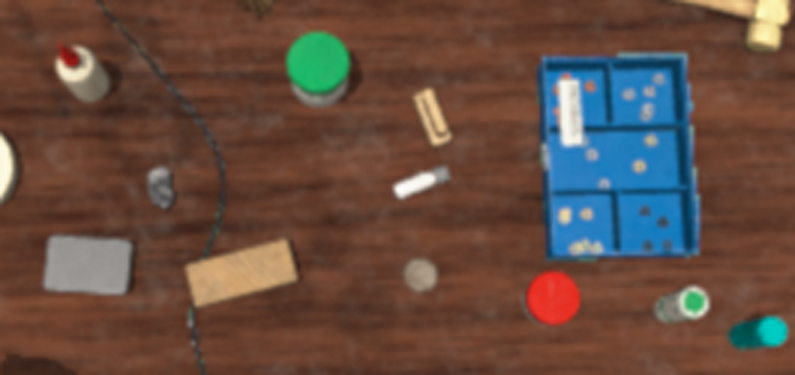

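View pics/scenec.png

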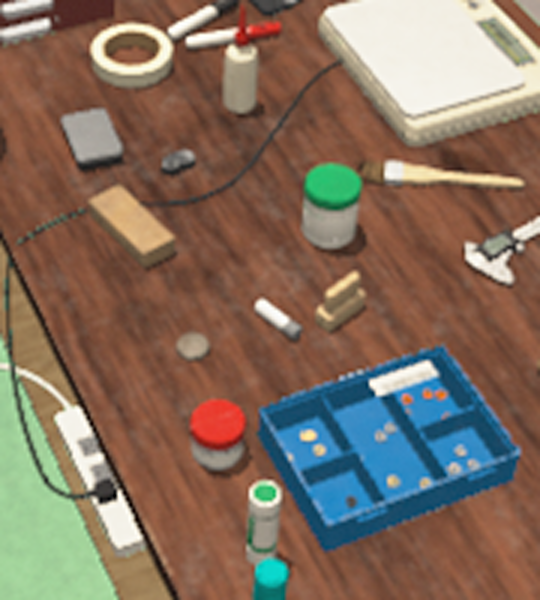

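Crops (topc / scenec pixels): talc lid (318,62)/(333,184), stamp grip (433,115)/(345,290), disc (421,275)/(193,346), tin lid (554,298)/(218,421), glue cap (694,303)/(265,492). The pad and block corners are clear in both.

```bash
cat >> h.py <<'E'
from scipy.spatial.transform import Rotation as Ro
def load(f): return json.load(open(f'pics/{f}.json'))
def ray(m,u,v):
    R=Ro.from_euler('xyz',m['attitude'],degrees=True).as_matrix()
    d=R@np.array([(u-m['cx'])/m['fx'],-(v-m['cy'])/m['fy'],-1]); return np.array(m['origin']),d/np.linalg.norm(d)
def at(m,u,v,z):
    o,d=ray(m,u,v); return o+d*(z-o[2])/d[2]
def proj(m,P):
    R=Ro.from_euler('xyz',m['attitude'],degrees=True).as_matrix()
    p=(np.atleast_2d(P)-m['origin'])@R; return np.c_[m['cx']+m['fx']*p[:,0]/-p[:,2], m['cy']-m['fy']*p[:,1]/-p[:,2]]
def tri(obs):
    A=0;b=0
    rs=[ray(*o) for o in obs]
    for o,d in rs:
        M=np.eye(3)-np.outer(d,d); A=A+M; b=b+M@o
    p=np.linalg.solve(A,b); return p,[round(1000*np.linalg.norm(np.cross(d,p-o)),1) for o,d in rs]
E
python3 - <<'E'
from h import *
T=load('top0');S=load('scene0')
t=lambda u,v:(T,u/3-.33+140,v/3-.33+125); s=lambda u,v:(S,u/3-.33+180,v/3-.33+105)
for n,a,b in [('talc',(318,62),(333,184)),('stamp',(433,115),(345,290)),('disc',(421,275),(193,346)),('tin',(554,298),(218,421)),('glue',(694,303),(265,492)),('turq',(772,332),(271,572)),('pad',(88,264),(93,137)),('block',(242,271),(131,222)),('vial',(421,182),(277,317)),('oilshoulder',(72,66),(240,55))]:
    p,e=tri([t(*a),s(*b)]); print(n,p.round(3),e)
for z,c in ((.019,[(47,237),(132,238),(128,294),(45,291)]),(.025,[(186,267),(288,239),(298,277),(196,305)]),(.051,[(420,92),(443,142)])):
    print(np.array([at(*t(*q),z) for q in c])[:,:2].round(3).tolist())
E
```

```text
talc [0.657 0.053 0.074] [np.float64(0.1), np.float64(0.1)]
stamp [ 0.609 -0.068  0.038] [np.float64(2.7), np.float64(2.7)]
disc [ 0.44  -0.051  0.006] [np.float64(0.2), np.float64(0.2)]
tin [ 0.409 -0.184  0.049] [np.float64(0.2), np.float64(0.2)]
glue [ 0.398 -0.312  0.103] [np.float64(0.4), np.float64(0.4)]
turq [ 0.368 -0.388  0.1  ] [np.float64(0.4), np.float64(0.4)]
pad [0.459 0.301 0.012] [np.float64(0.1), np.float64(0.1)]
block [0.446 0.138 0.019] [np.float64(1.2), np.float64(1.2)]
vial [ 0.539 -0.054  0.012] [np.float64(0.3), np.float64(0.3)]
oilshoulder [0.658 0.308 0.073] [np.float64(0.1), np.float64(0.1)]
[[0.487, 0.343], [0.484, 0.253], [0.425, 0.257], [0.43, 0.344]]
[[0.452, 0.196], [0.479, 0.089], [0.439, 0.079], [0.412, 0.185]]
[[0.629, -0.053], [0.574, -0.076]]
```

```bash
cat >> h.py <<'E'
def plan(way,g=-1,smax=5.5,rmax=9.):
    """way: list of (x,y,z,jaw heading[,gripper]); prints rows to type in"""
    o=bot.get_obs(); p=np.array(o['ee_pos']); yaw=o['tcp_rot'][2]
    print('now',p.round(4),'jaw',round((yaw-90+180)%360-180,1),'t',o['time'])
    for w in way:
        tgt=np.array(w[:3]); gg=w[4] if len(w)>4 else g
        dy=(w[3]+90-yaw+180)%360-180
        if abs(dy)>200: dy=0
        n=max(1,int(np.ceil(max(np.linalg.norm(tgt-p)*100/smax,abs(dy)/rmax))))
        for k in range(n):
            R=Ro.from_euler('xyz',[180,0,yaw],degrees=True)
            s=R.inv().apply((tgt-p)/(n-k))*100; r=-((w[3]+90-yaw+180)%360-180)/(n-k)
            s=s.round(2); r=round(r,1); p=p+R.apply(s)/100; yaw-=r
            print('[%g,%g,%g,%g,0,0,%g],'%(gg,s[0]+0,s[1]+0,s[2]+0,r+0),end='')
        print(' |')
E
python3 -c "
from h import *
plan([(.605,-.066,.19,-67.3)])"
```

```text
now [0.2385 0.4954 0.1926] jaw 64.3 t 0.15
[-1,-3.82,-2.31,0.02,0,0,8.8],[-1,-4.13,-1.7,0.02,0,0,8.8],[-1,-4.35,-1.05,0.02,0,0,8.8],[-1,-4.45,-0.37,0.02,0,0,8.8],[-1,-4.46,0.32,0.02,0,0,8.8],[-1,-4.36,0.99,0.02,0,0,8.8],[-1,-4.15,1.65,0.02,0,0,8.8],[-1,-3.85,2.27,0.02,0,0,8.7],[-1,-3.47,2.82,0.01,0,0,8.8],[-1,-2.99,3.32,0.02,0,0,8.7],[-1,-2.46,3.73,0.01,0,0,8.8],[-1,-1.86,4.07,0.02,0,0,8.7],[-1,-1.22,4.3,0.01,0,0,8.8],[-1,-0.55,4.44,0.02,0,0,8.7],[-1,0.13,4.46,0.01,0,0,8.8], |
```

>>> arm_command(
  increments=[
    [-1, -3.8, -2.3, 0, 0, 0, 8.8],
    [-1, -4.1, -1.7, 0, 0, 0, 8.8],
    [-1, -4.4, -1.0, 0, 0, 0, 8.8],
    [-1, -4.5, -0.4, 0, 0, 0, 8.8],
    [-1, -4.5, 0.3, 0, 0, 0, 8.8],
    [-1, -4.4, 1.0, 0, 0, 0, 8.8],
    [-1, -4.1, 1.7, 0, 0, 0, 8.8],
    [-1, -3.8, 2.3, 0, 0, 0, 8.7],
  ],
)

```text
time: 1.15
ee_pos: [0.436, 0.195, 0.1931]
tcp_rot: [-180.0, 0.0, 83.7]
wrist_force: [-0.2, 1.2, -0.3]
opening: 0.0853
```

>>> arm_command(
  increments=[
    [-1, -3.5, 2.8, 0, 0, 0, 8.8],
    [-1, -3.0, 3.3, 0, 0, 0, 8.7],
    [-1, -2.5, 3.7, 0, 0, 0, 8.8],
    [-1, -1.9, 4.1, 0, 0, 0, 8.7],
    [-1, -1.2, 4.3, 0, 0, 0, 8.8],
    [-1, -0.5, 4.4, 0, 0, 0, 8.7],
    [-1, 0.1, 4.5, 0, 0, 0, 8.8],
    [-1, 0, 0, 0, 0, 0, 0],
  ],
)

```text
time: 2.15
ee_pos: [0.6064, -0.0689, 0.1916]
tcp_rot: [-180.0, 0.1, 22.4]
wrist_force: [0.9, 1.1, 0.0]
opening: 0.0853
```

```bash
python3 - <<'E'
from h import *
snap('wrist','w1'); o=bot.get_obs(); print(o['ee_pos'],o['tcp_rot'],load('w1'))
c=cv2.imread('pics/w1.png'); cv2.imwrite('pics/w1b.png',cv2.resize(c,(768,576),interpolation=cv2.INTER_CUBIC))
E
```

```text
[ 0.60580891 -0.06752717  0.19210066] [-1.79944664e+02  8.55872891e-02  2.26106186e+01] {'fx': 340.26970247335385, 'fy': 340.26970247335385, 'cx': 260.61430822679046, 'cy': 198.97157904849374, 'origin': [0.6727232211124253, -0.0405435070693951, 0.37229296093591274], 'attitude': [-16.51166226059559, 0.08384974462015019, -67.59000760957694]}
```

View pics/w1b.png

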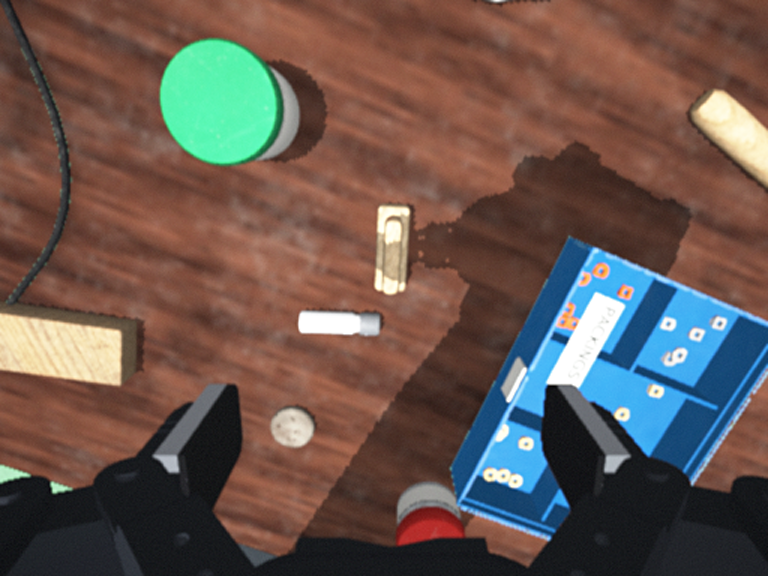

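The wrist view shows the stamp at about (393,250), with foot corners (378,206), (411,206), (408,294) and (376,291). The vial is clear of it, and talc lid is at (222,101). Next I fit the stamp pose.

```bash
python3 - <<'E'
from h import *
from scipy.optimize import least_squares
W=load('w1');T=load('top0');S=load('scene0')
px=np.array([(378,206),(411,206),(408,294),(376,291),(388,218),(402,218)])/1.5-.17
X=lambda zf:np.array([(-.011,.03,zf),(.011,.03,zf),(.011,-.03,.022),(-.011,-.03,.022),(-.006,.025,.051),(.006,.025,.051)])
def P(q,zf):
    c,s=np.cos(q[2]),np.sin(q[2]); M=X(zf); return np.c_[q[0]+c*M[:,0]-s*M[:,1],q[1]+s*M[:,0]+c*M[:,1],M[:,2]]
for zf in (0,.022):
    r=least_squares(lambda q:(proj(W,P(q,zf))-px).ravel(),[.6,-.066,-1.17]); print(zf,r.x[:2].round(4),np.degrees(r.x[2]).round(1),r.cost.round(2)); print((r.fun.reshape(-1,2)*1.5).round(1).tolist())
t=(T,433/3-.33+140,115/3-.33+125); s=(S,345/3-.33+180,283/3-.33+105); w=(W,394/1.5-.17,248/1.5-.17)
print(tri([t,w]),tri([t,s]))
lid=(W,222/1.5-.17,101/1.5-.17); print('talc',tri([(T,318/3-.33+140,62/3-.33+125),lid]))
E
```

```text
0 [ 0.6094 -0.0678] -69.4 9.25
[[1.5, -2.8], [-1.1, -1.8], [-0.6, -1.4], [0.6, 0.6], [-2.7, 2.1], [2.4, 2.7]]
0.022 [ 0.6101 -0.0675] -69.4 5.31
[[0.6, -0.5], [-0.1, 0.5], [-0.6, -2.5], [0.6, -0.4], [-2.8, 0.9], [2.3, 1.5]]
(array([ 0.61076901, -0.06825601,  0.01918843]), [np.float64(0.6), np.float64(0.6)]) (array([ 0.60741594, -0.06744264,  0.04912479]), [np.float64(3.6), np.float64(3.6)])
talc (array([0.65866728, 0.05430392, 0.07159981]), [np.float64(1.5), np.float64(1.5)])
```

```bash
python3 -c "
from h import *
plan([(.609,-.0677,.08,-69.4),(.609,-.0677,.028,-69.4)],smax=4)"
```

```text
now [ 0.6058 -0.0675  0.1921] jaw -67.4 t 2.2
[-1,0.1,0.05,3.74,0,0,0.7],[-1,0.09,0.04,3.74,0,0,0.7],[-1,0.1,0.05,3.73,0,0,0.6], |
[-1,0,0,2.6,0,0,0],[-1,0,0,2.6,0,0,0], |
```

>>> arm_command(
  increments=[
    [-1, 0.1, 0.05, 3.7, 0, 0, 0.7],
    [-1, 0.1, 0.05, 3.7, 0, 0, 0.7],
    [-1, 0.1, 0.05, 3.8, 0, 0, 0.6],
    [-1, 0, 0, 2.6, 0, 0, 0],
    [-1, 0, 0, 2.6, 0, 0, 0],
    [-1, 0, 0, 0, 0, 0, 0],
  ],
)

```text
time: 2.95
ee_pos: [0.6072, -0.0656, 0.0275]
tcp_rot: [-179.9, 0.2, 20.8]
wrist_force: [0.7, 0.0, 0.2]
opening: 0.085
```

>>> arm_command(
  increments=[
    [0.6, 0, 0, 0, 0, 0, 0],
    [0.6, 0, 0, 0, 0, 0, 0],
    [1, 0, 0, 0, 0, 0, 0],
    [1, 0, 0, 0, 0, 0, 0],
    [1, 0, 0, 0, 0, 0, 0],
    [1, 0, 0, 0, 0, 0, 0],
  ],
  grip_force=30,
)

```text
time: 3.7
ee_pos: [0.6091, -0.0668, 0.0292]
tcp_rot: [-180.0, 0.0, 20.7]
wrist_force: [0.5, 0.6, -0.3]
opening: 0.0001
```

```bash
python3 -c "
from h import *
o=bot.get_obs();print(o['opening'],o['wrist_force'])
plan([(.609,-.0677,.11,-69.4),(.48,.24,.15,-2.5)],g=1,smax=4.8)"
```

```text
7.815232975824565e-05 [ 0.52021442  0.64665141 -0.28900072]
now [ 0.6091 -0.0668  0.0292] jaw -69.3 t 3.7
[1,-0.02,0.04,-4.04,0,0,0],[1,-0.02,0.04,-4.04,0,0,0.1], |
[1,-0.16,-4.17,-0.5,0,0,-8.4],[1,0.45,-4.15,-0.5,0,0,-8.4],[1,1.05,-4.03,-0.5,0,0,-8.4],[1,1.63,-3.84,-0.5,0,0,-8.3],[1,2.17,-3.56,-0.5,0,0,-8.4],[1,2.67,-3.21,-0.5,0,0,-8.3],[1,3.1,-2.78,-0.5,0,0,-8.4],[1,3.48,-2.3,-0.5,0,0,-8.3], |
```

Opening reads 0, so the grasp missed. I'll look.

```bash
python3 - <<'E'
from h import *
a=snap('wrist','w2');b=snap('top','t2')
c=cv2.imread('pics/w2.png'); t=cv2.imread('pics/t2.png')
cv2.imwrite('pics/w2b.png',np.hstack([c,cv2.resize(t[120:216,235:305],(280,384),interpolation=cv2.INTER_CUBIC)]))
E
```

```text
(no output)
```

View pics/w2b.png

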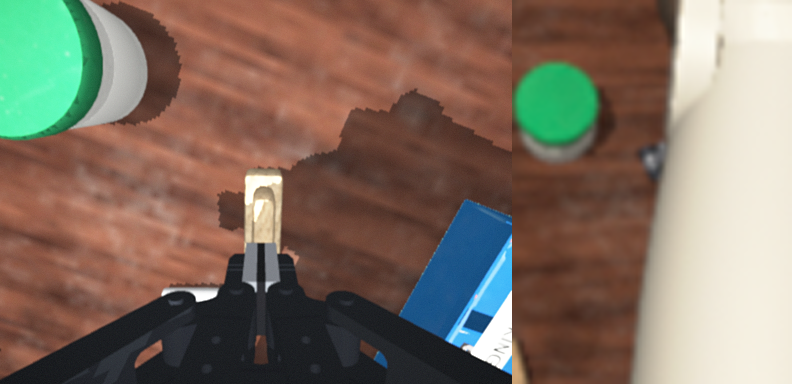

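The stamp still stands and the fingers appear to be over it. I'll compare a scene close-up with the enlarged wrist view.

```bash
python3 - <<'E'
from h import *
snap('scene','s2'); W=load('w2'); S=load('s2')
o=bot.get_obs(); print(o['ee_pos'],'TCP px wrist',proj(W,o['ee_pos']),'scene',proj(S,o['ee_pos']),'stamp top in scene',proj(S,[.609,-.0677,.051]))
u,v=proj(S,[.609,-.0677,.03])[0].astype(int)
c=cv2.imread('pics/s2.png')[v-40:v+40,u-40:u+40]; w=cv2.imread('pics/w2.png')[150:300,200:330]; print(u,v)
r=lambda i:cv2.resize(i,(390,450),interpolation=cv2.INTER_CUBIC)
cv2.imwrite('pics/c3.png',np.hstack([r(w),r(c)]))
E
```

```text
[ 0.60904214 -0.06681248  0.02914936] TCP px wrist [[262.69140146 230.14705641]] scene [[293.45055219 203.17654235]] stamp top in scene [[294.09650917 198.78028496]]
293 203
```

View pics/c3.png

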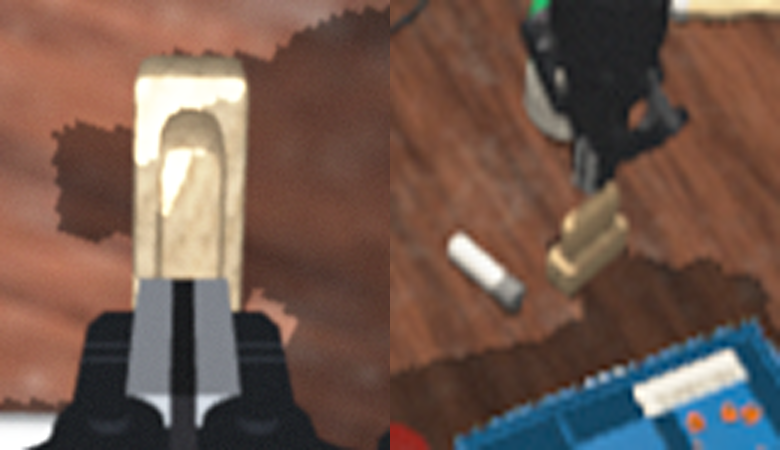

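The closed fingertips sit about 20 mm higher than the reported TCP implies. In the wrist view the tips are at row 243 against 230 predicted, and in the scene view at row 197 against 203. So they closed just above the grip, and the stamp is undisturbed. I'll open, go 21 mm lower and retry, watching the force.

>>> arm_command(
  increments=[
    [-1, 0, 0, -0.5, 0, 0, 0],
    [-1, 0, 0, 0, 0, 0, 0],
    [-1, 0, 0, 0, 0, 0, 0],
    [-1, 0, 0, 0, 0, 0, 0],
    [-1, 0, 0, 1.3, 0, 0, 0],
    [-1, 0, 0, 1.3, 0, 0, 0],
    [-1, 0, 0, 0, 0, 0, 0],
  ],
)

```text
time: 4.72
ee_pos: [0.6078, -0.0667, 0.0061]
tcp_rot: [-179.9, 0.2, 20.7]
wrist_force: [0.7, 0.0, 0.1]
opening: 0.0851
```

>>> arm_command(
  increments=[
    [0.6, 0, 0, 0, 0, 0, 0],
    [0.6, 0, 0, 0, 0, 0, 0],
    [1, 0, 0, 0, 0, 0, 0],
    [1, 0, 0, 0, 0, 0, 0],
    [1, 0, 0, 0, 0, 0, 0],
  ],
  grip_force=30,
)

```text
time: 5.35
ee_pos: [0.6093, -0.0668, 0.0085]
tcp_rot: [180.0, -0.0, 20.7]
wrist_force: [0.2, -0.2, 2.3]
opening: 0.0103
```

```bash
python3 -c "
from h import *
o=bot.get_obs();print(o['opening'],o['wrist_force'])
plan([(.609,-.0677,.08,-69.4),(.457,.3,.11,-2.5)],g=1,smax=4.8)"
```

```text
0.010342814208572405 [ 0.23287323 -0.23031672  2.32058647]
now [ 0.6093 -0.0668  0.0085] jaw -69.3 t 5.35
[1,-0.03,0.04,-3.58,0,0,0],[1,-0.03,0.04,-3.57,0,0,0.1], |
[1,-0.14,-4.42,-0.33,0,0,-7.4],[1,0.43,-4.4,-0.33,0,0,-7.4],[1,0.99,-4.31,-0.33,0,0,-7.4],[1,1.53,-4.15,-0.34,0,0,-7.5],[1,2.06,-3.91,-0.33,0,0,-7.4],[1,2.55,-3.61,-0.34,0,0,-7.5],[1,3,-3.25,-0.33,0,0,-7.4],[1,3.39,-2.83,-0.34,0,0,-7.5],[1,3.74,-2.37,-0.33,0,0,-7.4], |
```

Grasped (10.3 mm opening). Lift and carry to the pad.

>>> arm_command(
  increments=[
    [1, 0, 0, -3.6, 0, 0, 0],
    [1, 0, 0, -3.6, 0, 0, 0],
    [1, -0.1, -4.4, -0.4, 0, 0, -7.4],
    [1, 0.4, -4.4, -0.4, 0, 0, -7.4],
    [1, 1.0, -4.3, -0.4, 0, 0, -7.4],
    [1, 1.5, -4.1, -0.4, 0, 0, -7.5],
    [1, 2.1, -3.9, -0.4, 0, 0, -7.4],
    [1, 2.6, -3.6, -0.4, 0, 0, -7.5],
    [1, 3.0, -3.3, -0.4, 0, 0, -7.4],
    [1, 3.4, -2.8, -0.4, 0, 0, -7.5],
  ],
)

```text
time: 6.6
ee_pos: [0.4736, 0.2611, 0.1123]
tcp_rot: [180.0, -0.0, 80.4]
wrist_force: [0.4, 0.6, -0.9]
opening: 0.0104
```

>>> arm_command(
  increments=[
    [1, 3.7, -2.4, 0, 0, 0, -7.4],
    [1, 0, 0, 0, 0, 0, 0],
    [1, 0, 0, 0, 0, 0, 0],
  ],
)

```text
time: 6.98
ee_pos: [0.457, 0.3002, 0.112]
tcp_rot: [-180.0, 0.0, 87.6]
wrist_force: [-1.1, -0.4, -0.4]
opening: 0.0107
```

```bash
python3 - <<'E'
from h import *
snap('wrist','w4'); o=bot.get_obs(); print(o['ee_pos'],o['tcp_rot'],o['opening'])
c=cv2.imread('pics/w4.png'); cv2.imwrite('pics/w4b.png',cv2.resize(c,(768,576),interpolation=cv2.INTER_CUBIC))
E
```

```text
[0.45724249 0.29980107 0.11207021] [-1.79992052e+02  2.02625993e-02  8.75048806e+01] 0.010320417176281425
```

View pics/w4b.png

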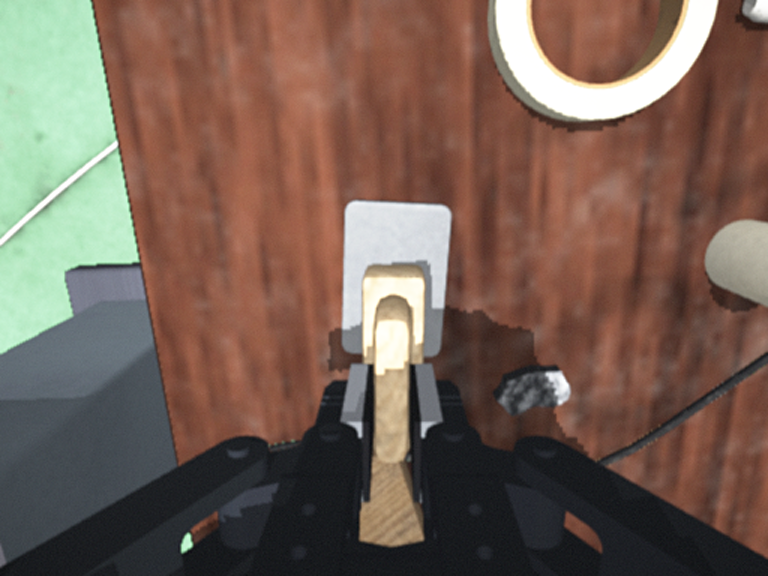

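The pad's top corners are at (345,202), (451,206), (440,356) and (342,353). The held stamp's foot has its far edge at row 266, spanning columns 363–424.

```bash
python3 - <<'E'
from h import *
W=load('w4');T=load('top0');S=load('scene0')
a=lambda u,v,z:at(W,u/1.5-.17,v/1.5-.17,z)
C=np.array([a(*q,.019) for q in [(345,202),(451,206),(440,356),(342,353)]]); print(C[:,:2].round(4).tolist(), C.mean(0).round(4))
L=np.linalg.norm; print('sides',[round(L(C[i]-C[(i+1)%4]),4) for i in range(4)],'head',[np.degrees(np.arctan2(*(C[i]-C[j])[[1,0]])).round(1) for i,j in((0,3),(1,2))],[np.degrees(np.arctan2(*(C[i]-C[j])[[1,0]])).round(1) for i,j in((1,0),(2,3))])
z=.112-.0085
F=np.array([a(364,268,z+.022),a(424,268,z+.022)]); print('foot end top',F.round(4),F.mean(0).round(4))
F=np.array([a(363,330,z+.022),a(425,330,z+.022)]); print('foot mid',F.round(4),F.mean(0).round(4))
G=np.array([a(377,310,z+.051),a(410,310,z+.051)]); print('grip',F.round(4),G.mean(0).round(4))
print('pad xy both views', at(T,88/3-.33+140,264/3-.33+125,.019).round(4),at(S,93/3-.33+180,137/3-.33+105,.019).round(4))
# height of pad corner: wrist+top
print(tri([(T,45.5/3-.33+140,237/3-.33+125),(W,345/1.5-.17,202/1.5-.17)]), tri([(T,132/3-.33+140,238/3-.33+125),(W,440/1.5-.17,356/1.5-.17)]))
E
```

```text
[[0.4339, 0.3469], [0.49, 0.3424], [0.4828, 0.2568], [0.4263, 0.2611]] [0.4582 0.3018 0.019 ]
sides [np.float64(0.0563), np.float64(0.0859), np.float64(0.0566), np.float64(0.0861)] head [np.float64(84.9), np.float64(85.2)] [np.float64(-4.6), np.float64(-4.3)]
foot end top [[0.4489 0.3349 0.1255]
 [0.469  0.334  0.1255]] [0.4589 0.3345 0.1255]
foot mid [[0.4472 0.3128 0.1255]
 [0.4688 0.3119 0.1255]] [0.458  0.3124 0.1255]
grip [[0.4472 0.3128 0.1255]
 [0.4688 0.3119 0.1255]] [0.4584 0.3289 0.1545]
pad xy both views [0.4578 0.2994 0.019 ] [0.4563 0.2934 0.019 ]
(array([0.45925473, 0.34077284, 0.08988427]), [np.float64(22.6), np.float64(22.6)]) (array([0.48413589, 0.25439083, 0.0135629 ]), [np.float64(0.9), np.float64(0.9)])
```

>>> arm_command(
  increments=[
    [1, 0.13, 0.02, 2.4, 0, 0, 1.1],
    [1, 0, 0, 2.4, 0, 0, 1.1],
    [1, 0, 0, 2.0, 0, 0, 0],
    [1, 0, 0, 1.0, 0, 0, 0],
    [1, 0, 0, 0.5, 0, 0, 0],
    [1, 0, 0, 0, 0, 0, 0],
    [1, 0, 0, 0, 0, 0, 0],
  ],
)

```text
time: 7.9
ee_pos: [0.4577, 0.3019, 0.03]
tcp_rot: [179.9, -0.0, 85.4]
wrist_force: [0.0, 1.1, -1.0]
opening: 0.0106
```

```bash
python3 - <<'E'
from h import *
o=bot.get_obs(); print(o['ee_pos'],o['tcp_rot'],o['wrist_force'])
E
```

```text
[0.45771697 0.30191971 0.02998834] [ 1.79948756e+02 -4.07559663e-02  8.53777680e+01] [ 0.04059511  1.05510935 -0.99783011]
```

>>> arm_command(
  increments=[
    [1, 0, 0, 0.15, 0, 0, 0.2],
    [1, 0, 0, 0.1, 0, 0, 0],
    [1, 0, 0, 0, 0, 0, 0],
  ],
)

```text
time: 8.28
ee_pos: [0.4579, 0.302, 0.0276]
tcp_rot: [179.9, -0.0, 85.2]
wrist_force: [-0.5, -1.4, 4.1]
opening: 0.0103
```

>>> arm_command(
  increments=[
    [0.3, 0, 0, 0, 0, 0, 0],
    [-0.4, 0, 0, 0, 0, 0, 0],
    [-0.4, 0, 0, 0, 0, 0, 0],
    [-0.6, 0, 0, -3, 0, 0, 0],
    [-1, 0, 0, -5, 0, 0, 0],
    [-1, 0, 0, -5, 0, 0, 0],
    [-1, 0, 0, 0, 0, 0, 0],
  ],
)

```text
time: 9.15
ee_pos: [0.4588, 0.3027, 0.1609]
tcp_rot: [179.7, -0.2, 85.2]
wrist_force: [0.3, -0.2, -0.9]
opening: 0.0852
```

```bash
python3 - <<'E'
from h import *
snap('wrist','w5'); o=bot.get_obs(); print(o['ee_pos'],o['tcp_rot'])
cv2.imwrite('pics/w5b.png',cv2.resize(cv2.imread('pics/w5.png'),(768,576),interpolation=cv2.INTER_CUBIC))
plan([(.435,.1,.2,-90),(.409,-.184,.16,-90)])
E
```

```text
[0.45810673 0.302258   0.15824883] [ 1.79858743e+02 -1.10318092e-01  8.51860130e+01]
now [0.4581 0.3023 0.1582] jaw -4.8 t 9.2
[-1,-2.03,-0.06,-0.42,0,0,8.5],[-1,-2.02,0.24,-0.42,0,0,8.5],[-1,-1.96,0.54,-0.42,0,0,8.5],[-1,-1.86,0.82,-0.42,0,0,8.5],[-1,-1.72,1.09,-0.42,0,0,8.5],[-1,-1.54,1.33,-0.42,0,0,8.5],[-1,-1.33,1.54,-0.41,0,0,8.5],[-1,-1.09,1.73,-0.42,0,0,8.6],[-1,-0.82,1.87,-0.41,0,0,8.5],[-1,-0.53,1.96,-0.42,0,0,8.6], |
[-1,-0.43,4.73,0.67,0,0,0],[-1,-0.43,4.73,0.67,0,0,0],[-1,-0.43,4.74,0.67,0,0,0],[-1,-0.43,4.73,0.66,0,0,0],[-1,-0.44,4.74,0.67,0,0,0],[-1,-0.43,4.73,0.66,0,0,0], |
```

View pics/w5b.png

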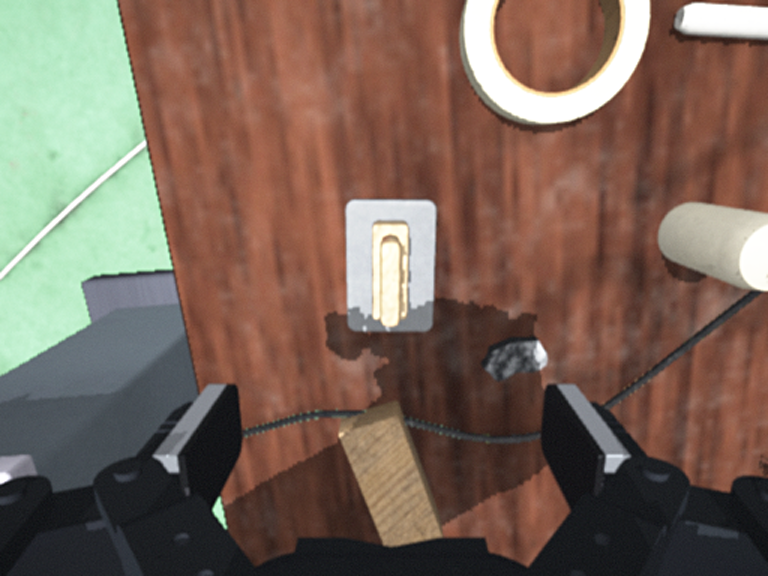

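The stamp sits square on the pad: foot columns 373–410 within pad columns 346–437, and row 222 against the pad's far edge at 199. On to the tin.

>>> arm_command(
  increments=[
    [-1, -2.0, 0, -0.4, 0, 0, 8.5],
    [-1, -2.0, 0.2, -0.4, 0, 0, 8.5],
    [-1, -2.0, 0.5, -0.4, 0, 0, 8.5],
    [-1, -1.9, 0.8, -0.4, 0, 0, 8.5],
    [-1, -1.7, 1.1, -0.4, 0, 0, 8.5],
    [-1, -1.5, 1.3, -0.4, 0, 0, 8.5],
    [-1, -1.3, 1.5, -0.4, 0, 0, 8.5],
    [-1, -1.1, 1.7, -0.4, 0, 0, 8.6],
    [-1, -0.8, 1.9, -0.4, 0, 0, 8.5],
    [-1, -0.5, 2.0, -0.4, 0, 0, 8.6],
  ],
)

```text
time: 10.45
ee_pos: [0.4424, 0.0444, 0.1947]
tcp_rot: [-177.5, 0.4, 4.0]
wrist_force: [1.0, -0.2, 0.3]
opening: 0.0853
```

>>> arm_command(
  increments=[
    [-1, -0.4, 4.7, 0.7, 0, 0, 0],
    [-1, -0.4, 4.7, 0.7, 0, 0, 0],
    [-1, -0.4, 4.7, 0.7, 0, 0, 0],
    [-1, -0.4, 4.8, 0.7, 0, 0, 0],
    [-1, -0.5, 4.7, 0.7, 0, 0, 0],
    [-1, -0.5, 4.8, 0.5, 0, 0, 0],
    [-1, 0, 0, 0, 0, 0, 0],
  ],
)

```text
time: 11.32
ee_pos: [0.4358, -0.2398, 0.1415]
tcp_rot: [-177.5, 0.5, 3.9]
wrist_force: [0.3, 0.5, 0.1]
opening: 0.0854
```

```bash
python3 - <<'E'
from h import *
V=load('w5'); a=lambda u,v,z:at(V,u/1.5-.17,v/1.5-.17,z).round(4)
print('pad',a(391,199,.019),a(391,332,.019),'foot far end',a(392,222,.019),a(392,222,.041),'near end',a(390,326,.041))
snap('wrist','w6'); o=bot.get_obs(); print(o['ee_pos'],o['tcp_rot'])
c=cv2.imread('pics/w6.png'); cv2.imwrite('pics/w6b.png',cv2.resize(c,(768,576),interpolation=cv2.INTER_CUBIC))
h=cv2.cvtColor(c,cv2.COLOR_BGR2HSV); m=((h[...,1]>150)&((h[...,0]<8)|(h[...,0]>172))&(h[...,2]>90)).astype('uint8')
n,l,s,ce=cv2.connectedComponentsWithStats(m); k=1+s[1:,4].argmax(); print(s[k],ce[k]); W=load('w6'); print(at(W,*ce[k],.05).round(4),tri([(W,*ce[k]),(load('top0'),554/3-.33+140,298/3-.33+125)]))
E
```

```text
pad [0.4624 0.3459 0.019 ] [0.455  0.2582 0.019 ] foot far end [0.4618 0.3316 0.019 ] [0.4619 0.3345 0.041 ] near end [0.4553 0.2701 0.041 ]
[ 0.43607543 -0.23843774  0.14225567] [-177.44515728    0.41297639    3.98655491]
[ 166  177   65   63 3168] [198.29008838 208.32417929]
[ 0.4132 -0.1829  0.05  ] (array([ 0.4104969 , -0.18321061,  0.04563611]), [np.float64(1.7), np.float64(1.7)])
```

View pics/w6b.png

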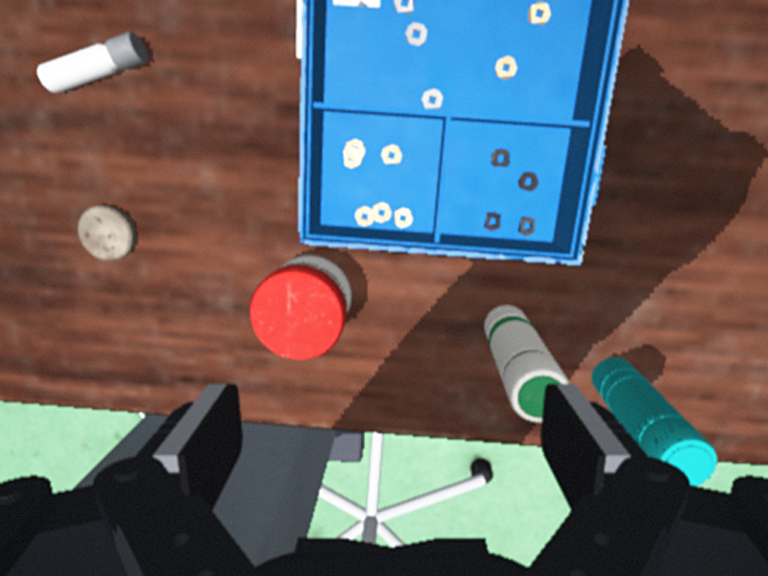

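```bash
cat >> h.py <<'E'
def plan(way,g=-1,smax=5.,rmax=7.5):
    o=bot.get_obs(); p=np.array(o['ee_pos']); R=Ro.from_euler('xyz',o['tcp_rot'],degrees=True)
    print('now',p.round(4),np.round(o['tcp_rot'],1),'open',round(o['opening'],4),'F',np.round(o['wrist_force'],1),'t',o['time'])
    for w in way:
        tgt=np.array(w[:3]); Rt=Ro.from_euler('xyz',[180,0,w[3]+90],degrees=True)
        rv=(R.inv()*Rt).as_rotvec(degrees=True)
        n=max(1,int(np.ceil(max(np.linalg.norm(tgt-p)*100/smax,np.linalg.norm(rv)/rmax))))
        for k in range(n):
            s=(R.inv().apply((tgt-p)/(n-k))*100).round(1 if k<n-1 else 2); r=((R.inv()*Rt).as_rotvec(degrees=True)/(n-k)).round(1)
            p=p+R.apply(s)/100; R=R*Ro.from_rotvec(r,degrees=True)
            print('[%g, %s],'%(g,', '.join('%g'%(v+0) for v in (*s,*r))),end=' ')
        print('|')
E
python3 - <<'E'
from h import *
W=load('w6'); a=lambda u,v,z:at(W,u/1.5-.17,v/1.5-.17,z).round(4)
T=load('top0'); p=lambda u,v:(W,u/1.5-.17,v/1.5-.17); t=lambda u,v:(T,u/3-.33+140,v/3-.33+125)
print('disc',a(107,232,.008),tri([p(107,232),t(421,275)]),'glue',a(539,397,.102),tri([p(539,397),t(694,303)]))
plan([(.412,-.1835,.13,-90),(.412,-.1835,.006,-90)],smax=4.5)
E
```

```text
disc [ 0.4424 -0.0514  0.008 ] (array([ 0.44093002, -0.05073445,  0.00609139]), [np.float64(1.2), np.float64(1.2)]) glue [ 0.3991 -0.3092  0.102 ] (array([ 0.39733359, -0.31160284,  0.09870802]), [np.float64(1.3), np.float64(1.3)])
now [ 0.4361 -0.2384  0.1423] [-177.4    0.4    4. ] open 0.0854 F [-0.   1.5  0.6] t 11.375
[-1, -1, -2.8, 0.7, -1.3, 0.3, 2], [-1, -1.11, -2.77, 0.72, -1.2, 0.2, 2], |
[-1, 0, 0, 4.1, 0, 0, 0], [-1, 0, 0, 4.2, 0, 0, 0], [-1, 0, 0.01, 4.1, 0, 0, 0], |
```

>>> arm_command(
  increments=[
    [-1, -1, -2.8, 0.7, -1.3, 0.3, 2],
    [-1, -1.1, -2.8, 0.7, -1.2, 0.2, 2],
    [-1, 0, 0, 0, 0, 0, 0],
  ],
)

```text
time: 11.75
ee_pos: [0.4122, -0.1801, 0.1316]
tcp_rot: [180.0, -0.1, 0.3]
wrist_force: [-0.5, -0.8, 0.2]
opening: 0.0853
```

>>> arm_command(
  increments=[
    [-1, 0, 0, 4.1, 0, 0, 0],
    [-1, 0, 0, 4.2, 0, 0, 0],
    [-1, 0, 0, 4.1, 0, 0, 0],
    [-1, 0, 0, 0, 0, 0, 0],
    [0.5, 0, 0, 0, 0, 0, 0],
    [0.5, 0, 0, 0, 0, 0, 0],
    [1, 0, 0, 0, 0, 0, 0],
    [1, 0, 0, 0, 0, 0, 0],
  ],
  grip_force=35,
)

```text
time: 12.75
ee_pos: [0.4157, -0.1831, 0.0117]
tcp_rot: [179.9, -0.5, 0.1]
wrist_force: [-0.0, 5.8, 15.8]
opening: 0.0124
```

```bash
python3 - <<'E'
from h import *
plan([(.412,-.1835,.09,-90),(.6,.16,.12,-90),(.657,.18,.12,-90)],g=1,smax=4.8)
E
```

```text
now [ 0.4157 -0.1831  0.0117] [ 1.799e+02 -5.000e-01  1.000e-01] open 0.0124 F [-0.   5.8 15.8] t 12.75
[1, -0.2, 0, -3.9, 0.1, -0.2, 0.1], [1, -0.12, 0.05, -3.94, 0, -0.3, 0], |
[1, 2.1, -3.8, -0.3, 0, 0, 0], [1, 2.1, -3.8, -0.3, 0, 0, 0], [1, 2.1, -3.8, -0.3, 0, 0, 0], [1, 2.1, -3.8, -0.4, 0, 0, 0], [1, 2.1, -3.8, -0.3, 0, 0, 0], [1, 2.1, -3.8, -0.4, 0, 0, 0], [1, 2.1, -3.8, -0.3, 0, 0, 0], [1, 2.1, -3.9, -0.4, 0, 0, 0], [1, 2.03, -3.83, -0.31, 0, 0, 0], |
[1, 2.9, -1, 0, 0, 0, 0], [1, 2.8, -1, 0, 0, 0, 0], |
```

Opening 12 mm with 16 N upward: the fingers closed over the lid rather than round it. I'll look before moving.

```bash
python3 - <<'E'
from h import *
snap('wrist','w7');snap('scene','s7'); o=bot.get_obs(); S=load('s7');W=load('w7'); print(proj(S,o['ee_pos']),proj(W,o['ee_pos']))
u,v=proj(S,[.412,-.18,.04])[0].astype(int); print(u,v)
c=cv2.imread('pics/s7.png')[v-50:v+50,u-50:u+50]
cv2.imwrite('pics/c7.png',np.hstack([cv2.imread('pics/w7.png')[100:384,100:420],cv2.resize(c,(284,284),interpolation=cv2.INTER_CUBIC)]))
E
```

```text
[[253.87495374 251.78892747]] [[263.01554577 229.25632173]]
252 245
```

View pics/c7.png

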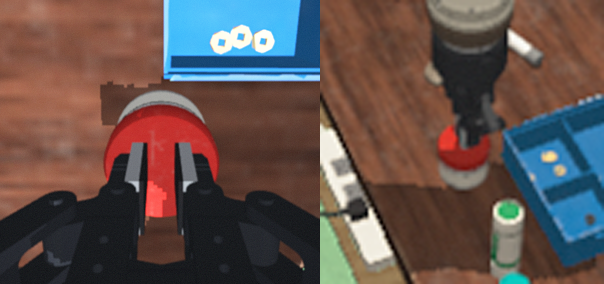

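The wrist crop shows both fingertips resting on the red lid at about rows 242–245. Contact at the 50 mm lid with ee z = 11.7 mm puts the real shut tips about 37 mm above the reported TCP, which also fits the stamp being held only by its top. I'll rise, open, and go to ee z ≈ -0.015.

>>> arm_command(
  increments=[
    [1, 0, 0, -2.5, 0, 0, 0],
    [0, 0, 0, 0, 0, 0, 0],
    [-1, 0, 0, 0, 0, 0, 0],
    [-1, 0, 0, 0, 0, 0, 0],
    [-1, 0, 0, 0, 0, 0, 0],
    [-1, 0, 0, 0, 0, 0, 0],
  ],
)

```text
time: 13.6
ee_pos: [0.4132, -0.1827, 0.0328]
tcp_rot: [179.9, -0.1, 0.1]
wrist_force: [0.6, -0.6, -0.8]
opening: 0.0855
```

```bash
python3 - <<'E'
from h import *
snap('wrist','w8')
c=cv2.imread('pics/w8.png')
h=cv2.cvtColor(c,cv2.COLOR_BGR2HSV); m=((h[...,1]>150)&((h[...,0]<8)|(h[...,0]>172))&(h[...,2]>90)).astype('uint8')
n,l,s,ce=cv2.connectedComponentsWithStats(m); k=1+s[1:,4].argmax(); b=s[k]; print(b,ce[k]); W=load('w8'); print(at(W,*ce[k],.05).round(4),[at(W,u,v,.05).round(4).tolist() for u,v in((b[0],b[1]+b[3]/2),(b[0]+b[2],b[1]+b[3]/2),(b[0]+b[2]/2,b[1]))])
plan([(.411,-.1835,-.015,-90)],smax=3)
E
```

```text
[ 210  189  104  102 8209] [261.59654038 239.40991595]
[ 0.4143 -0.1821  0.05  ] [[0.414, -0.1553, 0.05], [0.4141, -0.2093, 0.05], [0.4414, -0.1822, 0.05]]
now [ 0.4132 -0.1827  0.0329] [ 1.799e+02 -1.000e-01  1.000e-01] open 0.0858 F [0.2 0.7 0.4] t 13.65
[-1, -0.1, 0, 2.4, 0, -0.1, 0.1], [-1, -0.13, 0.07, 2.39, 0.1, 0, 0], |
```

>>> arm_command(
  increments=[
    [-1, 0.05, 0, 2.4, 0, 0, 0],
    [-1, 0, -0.05, 2.4, 0, 0, 0],
    [-1, 0, 0, 0, 0, 0, 0],
    [0.2, 0, 0, 0, 0, 0, 0],
    [1, 0, 0, 0, 0, 0, 0],
    [1, 0, 0, 0, 0, 0, 0],
    [1, 0, 0, 0, 0, 0, 0],
  ],
)

```text
time: 14.52
ee_pos: [0.4147, -0.1826, -0.0135]
tcp_rot: [179.9, -0.3, 0.1]
wrist_force: [-1.1, 0.3, 5.9]
opening: 0.0543
```

```bash
python3 - <<'E'
from h import *
plan([(.412,-.1835,.05,-90),(.55,.07,.085,-90),(.657,.18,.085,-90)],g=1,smax=4.8)
E
```

```text
now [ 0.4147 -0.1826 -0.0135] [ 1.799e+02 -3.000e-01  1.000e-01] open 0.0543 F [-1.1  0.3  5.9] t 14.525
[1, -0.1, 0, -3.2, 0.1, -0.1, 0.1], [1, -0.14, 0.09, -3.15, 0, -0.2, 0], |
[1, 2, -3.6, -0.5, 0, 0, 0], [1, 2, -3.6, -0.5, 0, 0, 0], [1, 2, -3.6, -0.5, 0, 0, 0], [1, 2, -3.6, -0.5, 0, 0, 0], [1, 1.9, -3.6, -0.5, 0, 0, 0], [1, 2, -3.7, -0.5, 0, 0, 0], [1, 1.91, -3.64, -0.51, 0, 0, 0], |
[1, 2.7, -2.7, 0, 0, 0, 0], [1, 2.7, -2.8, 0, 0, 0, 0], [1, 2.7, -2.7, 0, 0, 0, 0], [1, 2.6, -2.8, -0.01, 0, 0, 0], |
```

Tin held (54.3 mm). Lift and carry toward the midpoint.

>>> arm_command(
  increments=[
    [1, 0, 0, -3.2, 0, 0, 0],
    [1, 0, 0, -3.2, 0, 0, 0],
    [1, 2, -3.6, -0.6, 0, 0, 0],
    [1, 2, -3.6, -0.6, 0, 0, 0],
    [1, 2, -3.6, -0.6, 0, 0, 0],
    [1, 2, -3.6, -0.6, 0, 0, 0],
    [1, 2, -3.6, -0.6, 0, 0, 0],
    [1, 2, -3.7, -0.6, 0, 0, 0],
    [1, 1.9, -3.7, -0.6, 0, 0, 0],
  ],
)

```text
time: 15.65
ee_pos: [0.5532, 0.0396, 0.0923]
tcp_rot: [-178.5, -0.2, 3.3]
wrist_force: [-0.2, 0.6, -1.2]
opening: 0.054
```

>>> arm_command(
  increments=[
    [1, 2.7, -2.7, 0, 0, 0, 0],
    [1, 2.7, -2.8, 0, 0, 0, 0],
    [1, 2.7, -2.7, 0, 0, 0, 0],
    [1, 2.6, -2.8, 0, 0, 0, 0],
    [1, 0, 0, 0, 0, 0, 0],
    [1, 0, 0, 0, 0, 0, 0],
  ],
)

```text
time: 16.4
ee_pos: [0.6538, 0.1106, 0.0963]
tcp_rot: [-176.5, -0.1, 8.0]
wrist_force: [0.2, -0.1, -1.7]
opening: 0.0538
```

```bash
python3 - <<'E'
from h import *
snap('wrist','w9'); o=bot.get_obs(); print(o['ee_pos'],o['tcp_rot'],o['opening'])
cv2.imwrite('pics/w9b.png',cv2.resize(cv2.imread('pics/w9.png'),(768,576),interpolation=cv2.INTER_CUBIC))
E
```

```text
[0.65367759 0.11044548 0.09651328] [-1.76536940e+02 -1.07768839e-01  7.95807515e+00] 0.05367422532475387
```

View pics/w9b.png

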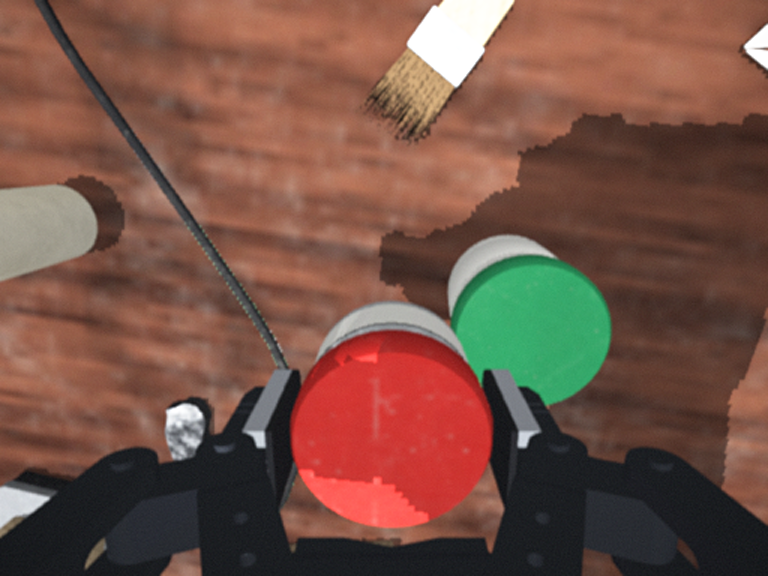

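Clipped rows left it at (0.654, 0.110), tilted 3.5° and clear above the pot. The talc lid is at about (531,330), the oiler's base at (85,220), and the tin is held straight. I'll correct in smaller steps and measure.

```bash
python3 -c "
from h import *
plan([(.655,.181,.1,-90)],g=1,smax=2,rmax=2)"
```

```text
now [0.6537 0.1104 0.0965] [-1.765e+02 -1.000e-01  8.000e+00] open 0.0537 F [-0.  -0.6 -2.1] t 16.45
[1, 0.2, -1.4, 0, -0.7, 0, 1.6], [1, 0.2, -1.4, 0, -0.7, 0, 1.6], [1, 0.1, -1.4, 0, -0.7, 0, 1.6], [1, 0.1, -1.4, 0, -0.7, 0.1, 1.6], [1, 0.12, -1.42, -0.1, -0.7, 0, 1.6], |
```

>>> arm_command(
  increments=[
    [1, 0.2, -1.4, 0, -0.7, 0, 1.6],
    [1, 0.2, -1.4, 0, -0.7, 0, 1.6],
    [1, 0.1, -1.4, 0, -0.7, 0, 1.6],
    [1, 0.1, -1.4, 0, -0.7, 0, 1.6],
    [1, 0.1, -1.4, -0.1, -0.7, 0, 1.6],
    [1, 0, 0, 0, 0, 0, 0],
    [1, 0, 0, 0, 0, 0, 0],
  ],
)

```text
time: 17.32
ee_pos: [0.6609, 0.1099, 0.1015]
tcp_rot: [-176.8, 0.3, 8.0]
wrist_force: [-0.3, -0.4, -1.8]
opening: 0.0541
```

```bash
python3 - <<'E'
from h import *
snap('wrist','w10'); o=bot.get_obs(); print(o['ee_pos'],o['tcp_rot'],o['opening'])
c=cv2.imread('pics/w10.png');cv2.imwrite('pics/w10b.png',cv2.resize(c,(768,576),interpolation=cv2.INTER_CUBIC))
h=cv2.cvtColor(c,cv2.COLOR_BGR2HSV); W=load('w10')
for nm,m,z in (('green',(h[...,1]>120)&(abs(h[...,0].astype(int)-72)<15),.078),('red',(h[...,1]>150)&((h[...,0]<8)|(h[...,0]>172))&(h[...,2]>90),o['ee_pos'][2]+.0135+.05)):
    n,l,s,ce=cv2.connectedComponentsWithStats(m.astype('uint8')); k=1+s[1:,4].argmax(); cc,_=cv2.findContours((l==k).astype('uint8'),0,2)
    (x,y),r=cv2.minEnclosingCircle(cc[0]); print(nm,s[k],ce[k],(x,y,r),at(W,x,y,z).round(4),'diam',np.linalg.norm(at(W,x-r,y,z)-at(W,x+r,y,z)).round(4))
E
```

```text
[0.66087284 0.10991034 0.10149052] [-176.84297395    0.34413244    7.97572493] 0.05389258403224816
green [ 299  179  101   94 6416] [352.48737531 220.98986908] (348.5, 225.5, 51.053993225097656) [0.6629 0.0566 0.078 ] diam 0.0636
red [  194   220   135   132 13920] [260.57478448 286.01099138] (260.6258239746094, 287.4792175292969, 67.90574645996094) [0.6627 0.1077 0.165 ] diam 0.053
```

View pics/w10b.png

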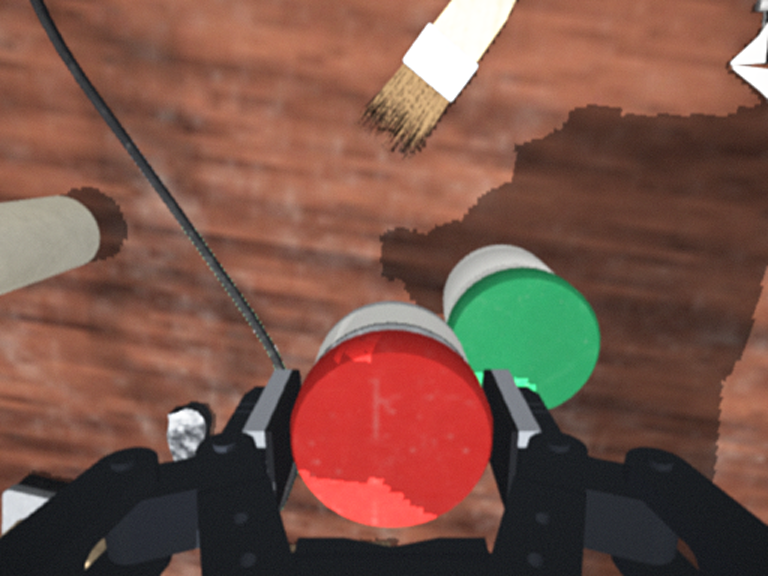

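y, yaw and roll are not responding, so a joint may be at its limit. Checking joint angles.

```bash
python3 - <<'E'
from h import *
o=bot.get_obs(); print(o['q'].round(2),o['qd'].round(2),o['joint_efforts'].round(1),o['wrist_force'],o['torque'])
E
```

```text
[  7.92  21.32  19.22  88.25   3.16 179.94] [ 0.05 -0.21 -0.09 -0.04  0.03 -0.02] [ -0.  -71.   47.8   0.1   0.2   0. ] [ 0.18055238 -0.99739657 -1.49864991] [-0.02647875 -0.02171431 -0.00808263]
```

q6 is at its 180° limit: yaw = q1 + 180 − q6, so jaw heading −90 isn't available for q1 > 0. The tin is round, so I'll use jaw heading −45 there.

```bash
python3 -c "
from h import *
plan([(.655,.181,.1,-45)],g=1,smax=3,rmax=6)"
```

```text
now [0.6609 0.1099 0.1015] [-176.8    0.3    8. ] open 0.0539 F [ 0.2 -1.  -1.5] t 17.375
[1, 0.1, -1, 0.1, -0.5, -0.1, -5.3], [1, 0.1, -1, 0.1, -0.4, -0.1, -5.3], [1, 0.2, -1, 0, -0.5, -0.1, -5.3], [1, 0.3, -1, 0.1, -0.4, -0.1, -5.3], [1, 0.5, -0.9, 0, -0.5, -0.1, -5.3], [1, 0.5, -0.9, 0, -0.4, -0.1, -5.3], [1, 0.6, -0.8, 0.07, -0.5, -0.1, -5.2], |
```

>>> arm_command(
  increments=[
    [1, 0.1, -1, 0.1, -0.5, -0.1, -5.3],
    [1, 0.1, -1, 0.1, -0.4, -0.1, -5.3],
    [1, 0.2, -1, 0, -0.5, -0.1, -5.3],
    [1, 0.3, -1, 0, -0.4, -0.1, -5.3],
    [1, 0.5, -0.9, 0, -0.5, -0.1, -5.3],
    [1, 0.5, -0.9, 0, -0.4, -0.1, -5.3],
    [1, 0.6, -0.8, 0, -0.5, -0.1, -5.2],
    [1, 0, 0, 0, 0, 0, 0],
    [1, 0, 0, 0, 0, 0, 0],
  ],
)

```text
time: 18.5
ee_pos: [0.6551, 0.1807, 0.1017]
tcp_rot: [180.0, 0.0, 44.9]
wrist_force: [-0.1, 0.5, -1.3]
opening: 0.0539
```

```bash
python3 - <<'E'
from h import *
snap('wrist','w11'); o=bot.get_obs(); print(o['ee_pos'],o['tcp_rot'],o['opening'])
c=cv2.imread('pics/w11.png');cv2.imwrite('pics/w11b.png',cv2.resize(c,(768,576),interpolation=cv2.INTER_CUBIC))
h=cv2.cvtColor(c,cv2.COLOR_BGR2HSV); W=load('w11')
for nm,m,z in (('green',(h[...,1]>120)&(abs(h[...,0].astype(int)-72)<15),.078),('red',(h[...,1]>150)&((h[...,0]<8)|(h[...,0]>172))&(h[...,2]>90),o['ee_pos'][2]+.0135+.05)):
    n,l,s,ce=cv2.connectedComponentsWithStats(m.astype('uint8')); k=1+s[1:,4].argmax(); cc,_=cv2.findContours((l==k).astype('uint8'),0,2)
    (x,y),r=cv2.minEnclosingCircle(cc[0]); print(nm,s[k],ce[k],(x,y,r),at(W,x,y,z).round(4),'diam',np.linalg.norm(at(W,x-r,y,z)-at(W,x+r,y,z)).round(4))
E
```

```text
[0.65514539 0.18052158 0.10173547] [1.79964566e+02 1.80021394e-02 4.48648316e+01] 0.05386960284983805
green [372 282  51  28 780] [399.74230769 294.12948718] (397.0, 292.0, 25.96160888671875) [0.6815 0.0775 0.078 ] diam 0.0354
red [  194   220   134   132 13898] [260.33860987 286.30961289] (260.27154541015625, 287.5599365234375, 67.75337219238281) [0.6555 0.1828 0.1652] diam 0.0527
```

View pics/w11b.png

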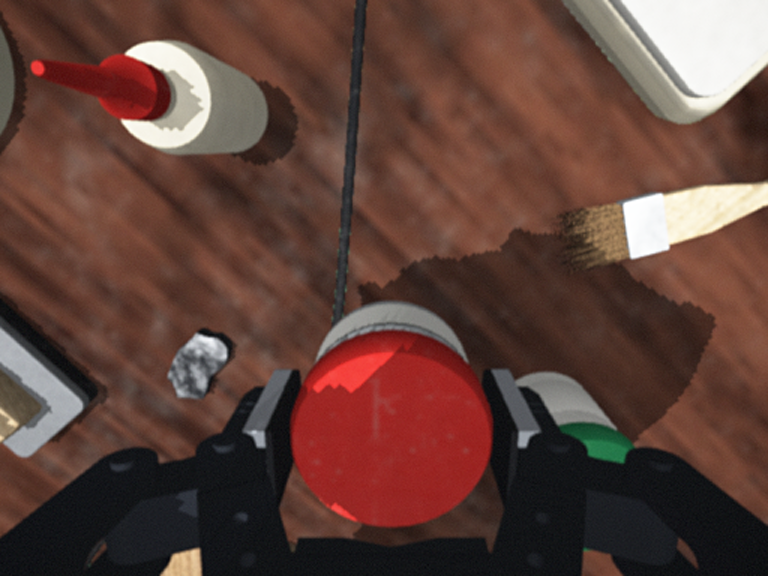

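The oiler's silhouette spans columns 120–268 and rows 40–154. The talc lid is mostly hidden here, so I'll use clean segmentations of it from top0 and w1.

```bash
python3 - <<'E'
from h import *
from scipy.optimize import least_squares
for f in ('top0','w1'):
    W=load(f); h=cv2.cvtColor(cv2.imread(f'pics/{f}.png'),cv2.COLOR_BGR2HSV); m=(h[...,1]>120)&(abs(h[...,0].astype(int)-72)<15)
    if f=='top0': m[:,:230]=0; m[:,265:]=0; m[:130]=0; m[165:]=0
    n,l,s,ce=cv2.connectedComponentsWithStats(m.astype('uint8')); k=1+s[1:,4].argmax(); cc,_=cv2.findContours((l==k).astype('uint8'),0,2)
    (x,y),r=cv2.minEnclosingCircle(cc[0]); print(f,s[k],ce[k],(x,y,r),at(W,x,y,.078).round(4))
    if f=='top0': A=(W,*ce[k])
    else: B=(W,x,y)
print('talc',tri([A,B]))
W=load('w11'); th=np.linspace(0,6.283,200)
def ext(q,W,z,r):
    c=np.vstack([np.c_[q[0]+r*np.cos(th),q[1]+r*np.sin(th),0*th+zz] for zz in z]); p=proj(W,c); return np.r_[p.min(0),p.max(0)]
obs=np.array([120,40,268,154])/1.5-.17
r=least_squares(lambda q:ext(q,W,(0,.096),.021)-obs,[.66,.3]); print('oiler w11',r.x.round(4),r.fun.round(1))
for f in ('top0','scene0'):
    p=proj(load(f),[[*r.x,0],[*r.x,.096],[*r.x,.15]]); o=np.array([140,125]) if f=='top0' else np.array([180,105]); print(f,((p-o)*3+1).round(0).tolist())
E
```

```text
top0 [236 136  21  20 329] [245.58054711 145.5775076 ] (245.75, 145.5, 10.359274864196777) [0.6553 0.0529 0.078 ]
w1 [ 107   26   82   84 5384] [146.91511887  67.772474  ] (147.73793029785156, 67.04740905761719, 43.71942901611328) [0.66   0.0535 0.078 ]
talc (array([0.65850961, 0.05476356, 0.0699586 ]), [np.float64(1.7), np.float64(1.7)])
oiler w11 [0.6633 0.2971] [-8.1 -5.1 12.5  6.6]
top0 [[96.0, 79.0], [78.0, 55.0], [66.0, 39.0]]
scene0 [[246.0, 105.0], [248.0, 44.0], [250.0, 8.0]]
```

```bash
python3 - <<'E'
from h import *
from scipy.optimize import least_squares
T=load('top0');S=load('scene0');W=load('w11')
w=(W,37/1.5-.17,68/1.5-.17);t=(T,64/3-.33+140,46/3-.33+125);s=(S,242/3-.33+180,5/3-.33+105)
print(tri([w,t,s]),tri([w,s]),at(*w,.15).round(4),at(*t,.15).round(4),at(*s,.15).round(4))
# base circle only: lower-right end of the body in w11, plus fits with each width free
th=np.linspace(0,6.283,200)
def f(q):
    c=np.c_[q[0]+.021*np.cos(th),q[1]+.021*np.sin(th),0*th]; p=proj(W,c); d=np.array([.96,.28]); return [ (p@d).max()-np.dot(np.array([267,125])/1.5-.17,d), p[:,1].max()-(155/1.5-.17)]
print('base',least_squares(f,[.66,.3]).x.round(4))
for nm,m,ref in (('w10',load('w10'),None),):
    h=cv2.imread('pics/w10.png')
    def g(q):
        c=np.c_[q[0]+.021*np.cos(th),q[1]+.021*np.sin(th),0*th]; p=proj(m,c); return [p[:,0].max()-(99/1.5-.17), p[p[:,0].argmax(),1]-(232/1.5-.17)]
    print('base w10',least_squares(g,[.66,.3]).x.round(4))
# segment white body in top0 and scene0
for f_,M,roi in(('top0',T,(130,165,150,185)),('scene0',S,(115,145,250,272))):
    c=cv2.imread(f'pics/{f_}.png'); r0,r1,c0,c1=roi; k=c[r0:r1,c0:c1].astype(int); m=(k.min(2)>110)
    ys,xs=np.nonzero(m); print(f_,'body px',xs.min()+c0,xs.max()+c0,ys.min()+r0,ys.max()+r0,(xs.mean()+c0).round(1),(ys.mean()+r0).round(1),
      'model at .656,.303:',proj(M,[[.656,.303,0],[.656,.303,.048],[.656,.303,.096]]).round(1).tolist())
E
```

```text
(array([0.65746662, 0.3022715 , 0.15166034]), [np.float64(2.9), np.float64(3.3), np.float64(1.8)]) (array([0.65819755, 0.3063996 , 0.14917006]), [np.float64(0.6), np.float64(0.6)]) [0.6589 0.3053 0.15  ] [0.6568 0.2994 0.15  ] [0.6576 0.3062 0.15  ]
base [0.6578 0.3053]
base w10 [0.6622 0.3073]
top0 body px 159 170 141 154 165.2 147.7 model at .656,.303: [[169.9, 153.1], [166.9, 149.3], [163.7, 145.3]]
scene0 body px 250 265 115 141 258.6 128.3 model at .656,.303: [[259.1, 139.1], [259.5, 129.3], [259.9, 119.0]]
```

Oiler ≈ (0.658, 0.3048) and talc ≈ (0.659, 0.0543), which are 250 mm apart as stated, so the midpoint is (0.6585, 0.1795).

```bash
python3 -c "
from h import *
plan([(.659,.1787,.02,-45),(.659,.1787,-.012,-45)],g=1,smax=3)"
```

```text
now [0.6551 0.1805 0.1017] [180.    0.   44.9] open 0.0539 F [ 0.7  0.6 -1.5] t 18.55
[1, 0, 0.1, 2.7, 0, 0, 0], [1, 0.1, 0.1, 2.7, 0, 0, -0.1], [1, 0.05, 0.2, 2.77, 0, 0, 0], |
[1, 0, 0, 1.6, 0, 0, 0], [1, 0, -0.01, 1.6, 0, 0, 0], |
```

>>> arm_command(
  increments=[
    [1, 0, 0.1, 2.7, 0, 0, 0],
    [1, 0.1, 0.1, 2.7, 0, 0, 0],
    [1, 0.05, 0.2, 2.8, 0, 0, 0],
    [1, 0, 0, 1.5, 0, 0, 0],
    [1, 0, 0, 1.4, 0, 0, 0],
    [1, 0, 0, 0, 0, 0, 0],
    [1, 0, 0, 0, 0, 0, 0],
  ],
)

```text
time: 19.42
ee_pos: [0.6595, 0.1793, -0.0082]
tcp_rot: [179.9, -0.1, 45.0]
wrist_force: [0.7, -0.4, -2.7]
opening: 0.0538
```

```bash
python3 -c "
from h import *
plan([(.659,.1787,-.0135,-45)],g=1,smax=3)"
```

```text
now [ 0.6595  0.1793 -0.0082] [ 1.799e+02 -1.000e-01  4.500e+01] open 0.0538 F [ 0.7 -0.4 -2.7] t 19.425
[1, -0.08, 0, 0.53, 0.1, -0.1, 0], |
```

>>> arm_command(
  increments=[
    [1, -0.08, 0, 0.3, 0, 0, 0],
    [1, 0, 0, 0.2, 0, 0, 0],
    [1, 0, 0, 0, 0, 0, 0],
  ],
)

```text
time: 19.8
ee_pos: [0.6586, 0.1785, -0.0134]
tcp_rot: [179.9, -0.0, 45.0]
wrist_force: [-1.8, -0.9, 5.2]
opening: 0.0539
```

>>> arm_command(
  increments=[
    [-0.3, 0, 0, 0, 0, 0, 0],
    [-0.6, 0, 0, 0, 0, 0, 0],
    [-1, 0, 0, 0, 0, 0, 0],
    [-1, 0, 0, -3, 0, 0, 0],
    [-1, 0, 0, -5, 0, 0, 0],
    [-1, 0, 0, -5, 0, 0, 0],
    [-1, 0, 0, 0, 0, 0, 0],
  ],
)

```text
time: 20.68
ee_pos: [0.6605, 0.1792, 0.121]
tcp_rot: [179.7, -0.4, 45.0]
wrist_force: [0.3, -0.1, 0.3]
opening: 0.0855
```

```bash
python3 - <<'E'
from h import *
snap('wrist','w12'); o=bot.get_obs(); W=load('w12')
h=cv2.cvtColor(cv2.imread('pics/w12.png'),cv2.COLOR_BGR2HSV); m=(h[...,1]>150)&((h[...,0]<8)|(h[...,0]>172))&(h[...,2]>90)
n,l,s,ce=cv2.connectedComponentsWithStats(m.astype('uint8')); k=1+s[1:,4].argmax(); cc,_=cv2.findContours((l==k).astype('uint8'),0,2)
(x,y),r=cv2.minEnclosingCircle(cc[0]); print(s[k],ce[k],at(W,x,y,.05).round(4),'diam',np.linalg.norm(at(W,x-r,y,.05)-at(W,x+r,y,.05)).round(4))
plan([(.6,.12,.17,-45),(.4405,-.051,.06,-60)],smax=4.8,rmax=6)
E
```

```text
[ 224  166   70   69 3790] [258.9        200.05514512] [0.6573 0.1792 0.05  ] diam 0.0541
now [0.6595 0.1789 0.1179] [179.8  -0.2  45. ] open 0.0856 F [-0.2 -0.3 -0.9] t 20.725
[-1, -2.8, 0, -1.7, 0.1, -0.1, 0], [-1, -2.8, 0, -1.8, 0, 0, 0], [-1, -2.77, -0.03, -1.72, 0.1, -0.1, 0], |
[-1, -3.9, 0.1, 1.8, 0, 0, 2.5], [-1, -3.9, 0.3, 1.8, 0, 0, 2.5], [-1, -3.9, 0.5, 1.9, 0, 0, 2.5], [-1, -3.8, 0.7, 1.8, 0, 0, 2.5], [-1, -3.8, 0.8, 1.9, 0, 0, 2.5], [-1, -3.77, 0.95, 1.81, 0, 0, 2.5], |
```

Tin measured at (0.6573, 0.1792), within about 1 mm of the midpoint. Now the disc.

>>> arm_command(
  increments=[
    [-1, -2.8, 0, -1.7, 0, 0, 0],
    [-1, -2.8, 0, -1.8, 0, 0, 0],
    [-1, -2.8, 0, -1.7, 0, 0, 0],
    [-1, -3.9, 0.1, 1.6, 0, 0, 2.5],
    [-1, -3.9, 0.3, 1.6, 0, 0, 2.5],
    [-1, -3.9, 0.5, 1.6, 0, 0, 2.5],
    [-1, -3.8, 0.7, 1.6, 0, 0, 2.5],
    [-1, -3.8, 0.8, 1.6, 0, 0, 2.5],
    [-1, -3.8, 0.95, 1.6, 0, 0, 2.5],
    [-1, 0, 0, 0, 0, 0, 0],
  ],
)

```text
time: 21.98
ee_pos: [0.4366, -0.053, 0.0695]
tcp_rot: [-179.9, 0.2, 29.8]
wrist_force: [-0.1, 0.0, 0.7]
opening: 0.0856
```

```bash
python3 - <<'E'
from h import *
snap('wrist','w13'); o=bot.get_obs(); W=load('w13'); print(proj(W,[.441,-.051,.008]))
c=cv2.imread('pics/w13.png'); h=cv2.cvtColor(c,cv2.COLOR_BGR2HSV); m=((h[...,2]>105)&(h[...,1]<90)).astype('uint8'); m=cv2.morphologyEx(m,cv2.MORPH_OPEN,np.ones((3,3)))
n,l,s,ce=cv2.connectedComponentsWithStats(m)
for k in range(1,n):
    if 300<s[k,4]<8000: print(s[k],ce[k].round(1),at(W,*ce[k],.008).round(4))
plan([(.441,-.051,.06,-60)])
E
```

```text
[[263.00152299 193.29065672]]
[   0    6   90   99 6441] [42.4 55.3] [0.4505 0.1225 0.008 ]
[ 294   48   96   42 2559] [340.7  69. ] [ 0.5413 -0.053   0.008 ]
[ 238  167   46   47 1754] [260.3 190.1] [ 0.4421 -0.0481  0.008 ]
[   0  230   77   92 4115] [ 26.7 275.3] [0.2885 0.0785 0.008 ]
[103 255  46  60 790] [124.2 284.6] [0.3196 0.0077 0.008 ]
[373 256  46  59 771] [397.3 285. ] [ 0.4284 -0.1825  0.008 ]
[461 264  27  22 353] [474.5 274.4] [ 0.4666 -0.2299  0.008 ]
[ 190  326   82   43 1616] [223.2 349.2] [ 0.3041 -0.0904  0.008 ]
now [ 0.4381 -0.0523  0.0705] [-1.80e+02  1.00e-01  2.99e+01] open 0.086 F [ 0.4 -0.1  0. ] t 22.025
[-1, 0.32, 0.03, 1.05, 0, 0.1, -0.1], |
```

Disc found at px (260,190) → ≈ (0.4415, −0.050). I'll preset the jaws to ~45 mm and feel for the table.

```bash
python3 - <<'E'
from h import *
plan([(.4415,-.0495,-.02,-60)],g=-0.1,smax=3)
E
```

```text
now [ 0.4381 -0.0523  0.0705] [-1.80e+02  1.00e-01  2.99e+01] open 0.086 F [ 0.4 -0.1  0. ] t 22.025
[-0.1, 0.1, 0, 2.3, 0, 0, 0], [-0.1, 0.1, 0, 2.2, 0, 0, 0], [-0.1, 0.1, 0, 2.3, 0, 0, -0.1], [-0.1, 0.15, -0.07, 2.25, 0, 0.1, 0], |
```

>>> arm_command(
  increments=[
    [-0.1, 0.1, 0, 2.3, 0, 0, 0],
    [-0.1, 0.1, 0, 2.2, 0, 0, 0],
    [-0.1, 0.1, 0, 2.3, 0, 0, 0],
    [-0.1, 0.1, -0.1, 2.2, 0, 0, 0],
    [-0.1, 0, 0, 0, 0, 0, 0],
    [-0.1, 0, 0, 0, 0, 0, 0],
  ],
)

```text
time: 22.78
ee_pos: [0.443, -0.0488, -0.0174]
tcp_rot: [179.9, -0.0, 30.0]
wrist_force: [0.4, -0.2, 0.2]
opening: 0.0471
```

>>> arm_command(
  increments=[
    [-0.1, 0, 0, 0.6, 0, 0, 0],
    [-0.1, 0, 0, 0.2, 0, 0, 0],
    [-0.1, 0, 0, 0.2, 0, 0, 0],
    [-0.1, 0, 0, 0, 0, 0, 0],
  ],
)

```text
time: 23.28
ee_pos: [0.4422, -0.0491, -0.0282]
tcp_rot: [180.0, 0.0, 30.0]
wrist_force: [-0.3, -0.2, -0.4]
opening: 0.0467
```

>>> arm_command(
  increments=[
    [-0.1, 0, 0, 0.3, 0, 0, 0],
    [-0.1, 0, 0, 0.3, 0, 0, 0],
    [-0.1, 0, 0, 0, 0, 0, 0],
  ],
)

```text
time: 23.65
ee_pos: [0.4421, -0.0491, -0.0345]
tcp_rot: [180.0, 0.0, 30.0]
wrist_force: [0.4, 0.9, -0.2]
opening: 0.0466
```

>>> arm_command(
  increments=[
    [-0.1, 0, 0, 0.3, 0, 0, 0],
    [-0.1, 0, 0, 0, 0, 0, 0],
  ],
)

```text
time: 23.9
ee_pos: [0.4421, -0.0491, -0.0374]
tcp_rot: [180.0, 0.0, 30.0]
wrist_force: [0.1, -0.3, 0.5]
opening: 0.047
```

>>> arm_command(
  increments=[
    [-0.1, 0, 0, 0.2, 0, 0, 0],
    [-0.1, 0, 0, 0, 0, 0, 0],
  ],
)

```text
time: 24.15
ee_pos: [0.4422, -0.0491, -0.0393]
tcp_rot: [180.0, 0.0, 30.0]
wrist_force: [-0.1, -0.3, 0.3]
opening: 0.0467
```

>>> arm_command(
  increments=[
    [0.1, 0, 0, 0, 0, 0, 0],
    [0.2, 0, 0, 0, 0, 0, 0],
    [0.4, 0, 0, 0, 0, 0, 0],
    [0.4, 0, 0, 0, 0, 0, 0],
  ],
  grip_force=25,
)

```text
time: 24.65
ee_pos: [0.4425, -0.049, -0.0388]
tcp_rot: [180.0, -0.0, 30.0]
wrist_force: [-2.1, 1.1, 5.8]
opening: 0.0337
```

>>> arm_command(
  increments=[
    [1, 0, 0, 0, 0, 0, 0],
    [1, 0, 0, -1, 0, 0, 0],
    [1, 0, 0, -4, 0, 0, 0],
    [1, 0, 0, -4, 0, 0, 0],
    [1, 0, 0, -4, 0, 0, 0],
    [1, 0, 0, 0, 0, 0, 0],
  ],
  grip_force=30,
)

```text
time: 25.4
ee_pos: [0.444, -0.0493, 0.0943]
tcp_rot: [179.8, -0.2, 30.0]
wrist_force: [0.5, -0.3, -2.0]
opening: 0.0331
```

```bash
python3 - <<'E'
from h import *
snap('wrist','w14')
cv2.imwrite('pics/w14b.png',cv2.resize(cv2.imread('pics/w14.png')[140:340,160:360],(600,600),interpolation=cv2.INTER_CUBIC))
plan([(.6,.12,.12,-45),(.6573,.1792,.06,-45)],g=1,smax=4.5,rmax=6)
E
```

```text
now [ 0.4431 -0.0492  0.0922] [ 1.799e+02 -1.000e-01  3.000e+01] open 0.0331 F [-0.5  0.  -0.8] t 25.45
[1, 3.7, -1.1, -0.5, 0, 0, -2.5], [1, 3.7, -1, -0.4, 0, 0, -2.5], [1, 3.8, -0.8, -0.5, 0, 0, -2.5], [1, 3.8, -0.7, -0.4, 0.1, 0, -2.5], [1, 3.8, -0.5, -0.5, 0, 0, -2.5], [1, 3.8, -0.27, -0.45, 0.1, -0.1, -2.5], |
[1, 2.7, 0, 2, 0, 0, 0], [1, 2.8, -0.1, 2, 0, 0, 0], [1, 2.74, -0.03, 2, 0, 0, 0], |
```

View pics/w14b.png

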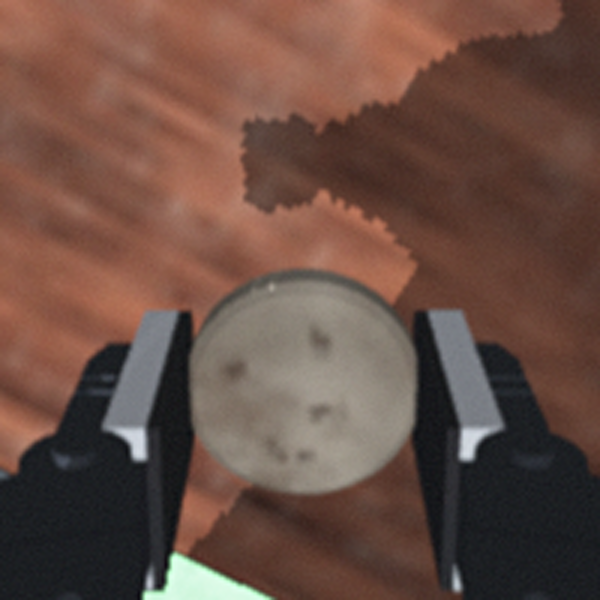

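The disc is held level between the pads, its top centre at crop (302,382), i.e. px (260.7,267.3).

```bash
python3 - <<'E'
from h import *
W=load('w14'); o=bot.get_obs(); d=at(W,260.5,267.2,.0922+.0468)-o['ee_pos']; R=Ro.from_euler('xyz',o['tcp_rot'],degrees=True)
print('disc in tool frame mm',(R.inv().apply(d)*1000).round(1)); a=[at(W,260.5+s*37.6,267.2,.139) for s in(-1,1)]; print('diam',np.linalg.norm(a[0]-a[1]))
# same check for tin in w11 rel TCP
E
```

```text
disc in tool frame mm [  1.   -0.7 -46.8]
diam 0.03331880768270669
```

>>> arm_command(
  increments=[
    [1, 3.7, -1.1, -0.6, 0, 0, -2.5],
    [1, 3.7, -1, -0.6, 0, 0, -2.5],
    [1, 3.8, -0.8, -0.6, 0, 0, -2.5],
    [1, 3.8, -0.7, -0.6, 0, 0, -2.5],
    [1, 3.8, -0.5, -0.6, 0, 0, -2.5],
    [1, 3.8, -0.3, -0.6, 0, 0, -2.5],
    [1, 2.7, 0, 1, 0, 0, 0],
    [1, 2.8, -0.1, 1, 0, 0, 0],
    [1, 2.7, 0, 1, 0, 0, 0],
    [1, 0, 0, 0, 0, 0, 0],
  ],
)

```text
time: 26.7
ee_pos: [0.6558, 0.1798, 0.0933]
tcp_rot: [-179.9, 0.2, 45.0]
wrist_force: [-0.4, 0.4, -0.5]
opening: 0.0334
```

```bash
python3 - <<'E'
from h import *
plan([(.6573,.1792,.02,-45)],g=1,smax=2.5,rmax=6)
E
```

```text
now [0.6558 0.1798 0.0933] [-179.9    0.2   45. ] open 0.0334 F [-0.4  0.4 -0.5] t 26.7
[1, 0, 0.1, 2.4, 0, 0.1, 0], [1, 0, 0, 2.5, 0, 0.1, 0], [1, 0.08, 0.06, 2.43, -0.1, 0, 0], |
```

>>> arm_command(
  increments=[
    [1, 0, 0.1, 2.4, 0, 0.1, 0],
    [1, 0, 0, 2.5, 0, 0, 0],
    [1, 0.1, 0.05, 2.3, 0, 0, 0],
    [1, 0, 0, 0, 0, 0, 0],
    [1, 0, 0, 0, 0, 0, 0],
  ],
)

```text
time: 27.32
ee_pos: [0.6582, 0.1785, 0.0258]
tcp_rot: [179.9, -0.1, 45.0]
wrist_force: [0.0, 0.3, -0.1]
opening: 0.0331
```

```bash
cat > m.py <<'E'
from h import *
import sys
f=sys.argv[1]; zd=float(sys.argv[2]); snap('wrist',f); W=load(f); o=bot.get_obs()
print(o['ee_pos'].round(4),o['tcp_rot'].round(1),o['wrist_force'].round(1))
c=cv2.imread(f'pics/{f}.png'); h=cv2.cvtColor(c,cv2.COLOR_BGR2HSV); red=((h[...,1]>120)&((h[...,0]<8)|(h[...,0]>172))&(h[...,2]>70)).astype('uint8')
n,l,s,ce=cv2.connectedComponentsWithStats(red); k=1+s[1:,4].argmax(); pts=cv2.findContours((l==k).astype('uint8'),0,1)[0][0]; hull=cv2.convexHull(pts)
print('red bbox',s[k]); e=cv2.fitEllipse(hull); (x,y),r=cv2.minEnclosingCircle(pts); print('lid ell',np.round(e[0],1),np.round(e[1],1),at(W,*e[0],.05).round(4),'circ',round(x,1),round(y,1),round(r,1),at(W,x,y,.05).round(4))
d=((h[...,1]<75)&(h[...,2]>85)).astype('uint8'); d=cv2.morphologyEx(d,cv2.MORPH_OPEN,np.ones((5,5))); n,l,s,ce=cv2.connectedComponentsWithStats(d)
for k in range(1,n):
    if 600<s[k,4] and abs(ce[k,0]-261)<30: print('grey',s[k],ce[k].round(1),at(W,*ce[k],zd).round(4))
E
python3 m.py w15 .066; python3 - <<'E'
import cv2;cv2.imwrite('pics/w15b.png',cv2.imread('pics/w15.png')[150:384,130:390])
E
```

```text
[0.6586 0.1786 0.0262] [179.9  -0.2  45. ] [ 0.1  0.1 -0.2]
red bbox [ 208  194  107   59 3534]
lid ell [261.6 230.4] [ 70.6 104.8] [0.6648 0.1859 0.05  ] circ 261.0 240.5 53.0 [0.6608 0.1823 0.05  ]
grey [226 182  70  22 763] [260.5 191.2] [0.6816 0.2034 0.066 ]
grey [ 223  230   76   75 4549] [260.6 267.4] [0.6561 0.1779 0.066 ]
```

>>> arm_command(
  increments=[
    [1, 0, 0, 0.5, 0, 0, 0],
    [1, 0, 0, 0.3, 0, 0, 0],
    [1, 0, 0, 0, 0, 0, 0],
  ],
)

```text
time: 27.75
ee_pos: [0.658, 0.1787, 0.0164]
tcp_rot: [180.0, -0.1, 45.0]
wrist_force: [-0.2, 0.0, 0.0]
opening: 0.0331
```

>>> arm_command(
  increments=[
    [1, 0, 0, 0.2, 0, 0, 0],
    [1, 0, 0, 0, 0, 0, 0],
  ],
)

```text
time: 28.0
ee_pos: [0.6581, 0.1787, 0.0146]
tcp_rot: [180.0, -0.1, 45.0]
wrist_force: [0.1, -0.1, 0.0]
opening: 0.0332
```

>>> arm_command(
  increments=[
    [1, 0, 0, 0.2, 0, 0, 0],
    [1, 0, 0, 0, 0, 0, 0],
  ],
)

```text
time: 28.25
ee_pos: [0.6581, 0.1787, 0.0125]
tcp_rot: [180.0, -0.1, 45.0]
wrist_force: [0.1, -0.6, -0.8]
opening: 0.033
```

>>> arm_command(
  increments=[
    [1, 0, 0, 0.15, 0, 0, 0],
    [1, 0, 0, 0, 0, 0, 0],
  ],
)

```text
time: 28.5
ee_pos: [0.6581, 0.1787, 0.0111]
tcp_rot: [180.0, -0.1, 45.0]
wrist_force: [0.3, -0.3, -1.2]
opening: 0.033
```

```bash
python3 m.py w16 .058
```

```text
[0.6582 0.1787 0.0112] [ 1.8e+02 -1.0e-01  4.5e+01] [ 0.4  0.6 -1.5]
red bbox [ 207  203  113   52 2884]
lid ell [264.3 241.5] [ 75.9 107.9] [0.6659 0.1856 0.05  ] circ 263.0 248.0 56.3 [0.6632 0.1838 0.05  ]
grey [223 188  77  25 993] [261.2 198.9] [0.6807 0.2025 0.058 ]
grey [ 223  231   76   73 4458] [260.6 267.1] [0.6586 0.1807 0.058 ]
```

```bash
python3 - <<'E'
from h import *
from scipy.optimize import least_squares
W=load('w16'); o=bot.get_obs(); R=Ro.from_euler('xyz',o['tcp_rot'],degrees=True)
th=np.linspace(0,6.283,400)
c=cv2.imread('pics/w16.png'); h=cv2.cvtColor(c,cv2.COLOR_BGR2HSV)
red=(h[...,1]>120)&((h[...,0]<8)|(h[...,0]>172))&(h[...,2]>70)
# top boundary of red lid: for each column first red row
cols=np.arange(216,306,3); top=np.array([np.nonzero(red[:,k])[0].min() if red[:,k].any() else -1 for k in cols]); print(list(zip(cols,top)))
ok=(top>195)&(top<250)
def f(q):
    p=proj(W,np.c_[q[0]+.0275*np.cos(th),q[1]+.0275*np.sin(th),0*th+.05]); 
    return [np.abs(np.hypot(p[:,0]-u,p[:,1]-v)).min()*np.sign(1) for u,v in zip(cols[ok],top[ok])]
r=least_squares(f,[.658,.18]); print('lid',r.x.round(4),np.round(r.fun,1))
d=at(W,260.8,267.5,.058)[:2]; print('disc',d.round(4),'disc-lid tool frame mm',(R.inv().apply([*(d-r.x),0])*1000).round(1))
E
```

```text
[(np.int64(216), np.int64(179)), (np.int64(219), np.int64(166)), (np.int64(222), np.int64(176)), (np.int64(225), np.int64(158)), (np.int64(228), np.int64(154)), (np.int64(231), np.int64(160)), (np.int64(234), np.int64(25)), (np.int64(237), np.int64(0)), (np.int64(240), np.int64(2)), (np.int64(243), np.int64(6)), (np.int64(246), np.int64(2)), (np.int64(249), np.int64(7)), (np.int64(252), np.int64(11)), (np.int64(255), np.int64(5)), (np.int64(258), np.int64(0)), (np.int64(261), np.int64(2)), (np.int64(264), np.int64(6)), (np.int64(267), np.int64(6)), (np.int64(270), np.int64(9)), (np.int64(273), np.int64(7)), (np.int64(276), np.int64(1)), (np.int64(279), np.int64(4)), (np.int64(282), np.int64(15)), (np.int64(285), np.int64(22)), (np.int64(288), np.int64(12)), (np.int64(291), np.int64(28)), (np.int64(294), np.int64(17)), (np.int64(297), np.int64(10)), (np.int64(300), np.int64(9)), (np.int64(303), np.int64(18))]
lid [0.658 0.18 ] []
disc [0.6585 0.1805] disc-lid tool frame mm [ 0.8 -0.   0. ]
```

Disc and lid agree within about 1–2 mm: no error along the jaw axis, and the disc slightly ahead along tool x. I'll shift back 1 mm and feel down to contact.

>>> arm_command(
  increments=[
    [1, -0.1, 0, 0.15, 0, 0, 0],
    [1, 0, 0, 0, 0, 0, 0],
  ],
)

```text
time: 28.8
ee_pos: [0.6581, 0.1786, 0.0109]
tcp_rot: [179.9, -0.2, 45.0]
wrist_force: [0.4, 2.1, 5.1]
opening: 0.0332
```

>>> arm_command(
  increments=[
    [1, 0, 0, 0.15, 0, 0, 0],
    [1, 0, 0, 0, 0, 0, 0],
  ],
)

```text
time: 29.05
ee_pos: [0.6582, 0.1786, 0.0108]
tcp_rot: [179.9, -0.3, 45.0]
wrist_force: [-3.3, 0.8, 12.8]
opening: 0.033
```

Contact at 0.0109, exactly as kinematics predicted. I'll ease up, shift, set down and release.

>>> arm_command(
  increments=[
    [1, 0, 0, -0.5, 0, 0, 0],
    [1, 0, 0, 0, 0, 0, 0],
    [1, 0, 0, 0.2, 0, 0, 0],
    [1, 0, 0, 0, 0, 0, 0],
  ],
)

```text
time: 29.55
ee_pos: [0.6574, 0.1779, 0.0109]
tcp_rot: [180.0, -0.1, 45.0]
wrist_force: [-0.1, -0.1, 1.1]
opening: 0.0331
```

```bash
python3 - <<'E'
from h import *
plan([(.6573,.1782,.0112,-45)],g=1,smax=2.5,rmax=6)
E
```

```text
now [0.6574 0.1779 0.0109] [ 1.8e+02 -1.0e-01  4.5e+01] open 0.0331 F [-0.1 -0.1  1.1] t 29.55
[1, 0.01, -0.03, -0.03, 0, -0.1, 0], |
```

>>> arm_command(
  increments=[
    [0.1, 0, 0, 0, 0, 0, 0],
    [-0.2, 0, 0, 0, 0, 0, 0],
    [-0.2, 0, 0, -0.5, 0, 0, 0],
    [-0.2, 0, 0, -3, 0, 0, 0],
    [-1, 0, 0, -5, 0, 0, 0],
    [-1, 0, 0, -5, 0, 0, 0],
    [-1, 0, 0, 0, 0, 0, 0],
  ],
)

```text
time: 30.42
ee_pos: [0.6591, 0.1785, 0.1519]
tcp_rot: [179.7, -0.5, 45.0]
wrist_force: [-0.3, 0.1, 0.3]
opening: 0.0854
```

```bash
python3 - <<'E'
from h import *
snap('wrist','w17'); W=load('w17'); c=cv2.imread('pics/w17.png'); h=cv2.cvtColor(c,cv2.COLOR_BGR2HSV)
red=((h[...,1]>150)&((h[...,0]<8)|(h[...,0]>172))&(h[...,2]>90)).astype('uint8')
n,l,s,ce=cv2.connectedComponentsWithStats(red); k=1+s[1:,4].argmax(); print('red',s[k]); b=s[k]
hull=cv2.convexHull(cv2.findContours((l==k).astype('uint8'),0,1)[0][0]); mk=np.zeros(red.shape,'uint8'); cv2.fillPoly(mk,[hull],1)
d=((mk>0)&(h[...,1]<90)).astype('uint8'); n,l,s,ce=cv2.connectedComponentsWithStats(d); k=1+s[1:,4].argmax(); print('disc',s[k],ce[k]); e=s[k]
m=cv2.moments(hull); hc=(m['m10']/m['m00'],m['m01']/m['m00']); L=at(W,*hc,.05); D=at(W,*ce[k],.058); print('hull',hc,L.round(4),D.round(4),((D-L)*1000).round(1))
plan([(.62,.05,.15,-80),(.5,-.18,.15,-100),(.398,-.311,.1,-100)],smax=5,rmax=6)
E
```

```text
red [ 228  158   63   63 1740]
disc [ 240  172   40   40 1260] [259.14047619 191.09603175]
hull (259.31535679052945, 188.91631042420258) [0.657 0.179 0.05 ] [0.657  0.1792 0.058 ] [0.  0.2 8. ]
now [0.6584 0.1783 0.1489] [179.8  -0.3  45. ] open 0.0854 F [ 0.1  0.  -1.1] t 30.475
[-1, -2, 1.1, 0, 0, -0.1, 5.8], [-1, -1.8, 1.2, 0, 0, 0, 5.8], [-1, -1.7, 1.4, 0, 0, -0.1, 5.8], [-1, -1.6, 1.6, 0, 0, -0.1, 5.9], [-1, -1.4, 1.8, -0.1, 0, 0, 5.8], [-1, -1.15, 1.87, -0.03, 0.1, -0.1, 5.9], |
[-1, -2.6, 3.4, 0, 0, 0, 3.3], [-1, -2.4, 3.6, 0, 0, 0, 3.3], [-1, -2.2, 3.7, 0, 0, 0, 3.3], [-1, -2, 3.8, 0, 0, 0, 3.4], [-1, -1.8, 4, 0, 0, 0, 3.3], [-1, -1.61, 4.04, 0.01, 0, 0, 3.4], |
[-1, -1.9, 3.7, 1.3, 0, 0, 0], [-1, -2, 3.7, 1.2, 0, 0, 0], [-1, -1.9, 3.6, 1.3, 0, 0, 0], [-1, -1.96, 3.68, 1.2, 0, 0, 0], |
```

Disc and lid centres agree to 0.2 mm, and the tin is at (0.657, 0.179). Now the glue stick.

```bash
python3 - <<'E'
from h import *
plan([(.5,-.15,.15,-75),(.4,-.305,.09,-75)],g=-.3,smax=5,rmax=6)
E
```

```text
now [0.6584 0.1783 0.1489] [179.8  -0.3  45. ] open 0.0854 F [ 0.1  0.  -1.1] t 30.475
[-0.3, -4.3, 1.5, 0, 0, 0, 3.7], [-0.3, -4.2, 1.8, 0, 0, 0, 3.8], [-0.3, -4.1, 2, 0, 0, -0.1, 3.7], [-0.3, -3.9, 2.3, 0, 0, 0, 3.8], [-0.3, -3.8, 2.6, -0.1, 0, -0.1, 3.7], [-0.3, -3.6, 2.8, 0, 0, 0, 3.8], [-0.3, -3.4, 3, -0.1, 0, -0.1, 3.7], [-0.3, -3.13, 3.28, 0, 0.1, 0, 3.8], |
[-0.3, -3.4, 3.1, 1.5, 0, 0, 0], [-0.3, -3.4, 3.1, 1.5, 0, 0, 0], [-0.3, -3.4, 3.1, 1.5, 0, 0, 0], [-0.3, -3.47, 3.09, 1.48, 0, 0, 0], |
```

>>> arm_command(
  increments=[
    [-0.3, -4.3, 1.5, 0, 0, 0, 3.7],
    [-0.3, -4.2, 1.8, 0, 0, 0, 3.8],
    [-0.3, -4.1, 2, 0, 0, 0, 3.7],
    [-0.3, -3.9, 2.3, 0, 0, 0, 3.8],
    [-0.3, -3.8, 2.6, 0, 0, -0.1, 3.7],
    [-0.3, -3.6, 2.8, 0, 0, 0, 3.8],
    [-0.3, -3.4, 3, 0, 0, -0.1, 3.7],
    [-0.3, -3.1, 3.3, 0, 0, 0, 3.8],
  ],
)

```text
time: 31.48
ee_pos: [0.4979, -0.1514, 0.1448]
tcp_rot: [-180.0, 0.2, 14.9]
wrist_force: [1.1, -0.4, -0.5]
opening: 0.0555
```

>>> arm_command(
  increments=[
    [-0.3, -3.4, 3.1, 1.4, 0, 0, 0],
    [-0.3, -3.4, 3.1, 1.4, 0, 0, 0],
    [-0.3, -3.4, 3.1, 1.4, 0, 0, 0],
    [-0.3, -3.4, 3.1, 1.4, 0, 0, 0],
    [-0.3, 0, 0, 0, 0, 0, 0],
    [-0.3, 0, 0, 0, 0, 0, 0],
  ],
)

```text
time: 32.22
ee_pos: [0.3996, -0.305, 0.0898]
tcp_rot: [-180.0, 0.1, 14.9]
wrist_force: [-0.0, -0.2, -0.3]
opening: 0.0555
```

```bash
python3 - <<'E'
from h import *
snap('wrist','w18'); W=load('w18'); c=cv2.imread('pics/w18.png'); h=cv2.cvtColor(c,cv2.COLOR_BGR2HSV)
print('pred',proj(W,[.398,-.311,.102]))
g=((h[...,1]>110)&(abs(h[...,0].astype(int)-68)<16)).astype('uint8'); n,l,s,ce=cv2.connectedComponentsWithStats(g)
for k in range(1,n):
    if s[k,4]>100: print(s[k],ce[k].round(1),at(W,*ce[k],.102).round(4))
plan([(.398,-.311,.01,-75)],g=-.3,smax=3)
E
```

```text
pred [[272.87085072 243.80027184]]
[ 253  223   40   36 1132] [272.3 240.7] [ 0.3997 -0.3102  0.102 ]
now [ 0.4001 -0.3048  0.0901] [-1.8e+02  1.0e-01  1.5e+01] open 0.0554 F [ 0.2 -0.2  0.6] t 32.275
[-0.3, -0.1, 0.2, 2.7, 0, 0, 0], [-0.3, -0.1, 0.2, 2.7, 0, 0.1, 0], [-0.3, -0.15, 0.15, 2.62, 0, 0, 0], |
```

>>> arm_command(
  increments=[
    [-0.3, -0.2, 0.55, 0, 0, 0, 0],
    [-0.3, 0, 0, 0, 0, 0, 0],
    [-0.3, 0, 0, 2.7, 0, 0, 0],
    [-0.3, 0, 0, 2.7, 0, 0, 0],
    [-0.3, 0, 0, 2.6, 0, 0, 0],
    [-0.3, 0, 0, 0, 0, 0, 0],
    [0.3, 0, 0, 0, 0, 0, 0],
    [1, 0, 0, 0, 0, 0, 0],
    [1, 0, 0, 0, 0, 0, 0],
  ],
  grip_force=30,
)

```text
time: 33.4
ee_pos: [0.4, -0.3117, 0.0119]
tcp_rot: [179.9, 0.0, 15.0]
wrist_force: [-0.3, 1.0, 6.5]
opening: 0.0289
```

```bash
python3 - <<'E'
from h import *
plan([(.42,-.26,.1,-75),(.495,.14,.11,-50)],g=1,smax=5,rmax=6)
E
```

```text
now [ 0.4    -0.3117  0.0119] [179.9   0.   15. ] open 0.0289 F [-0.3  1.   6.5] t 33.4
[1, 1.1, -1.5, -2.9, 0, 0, 0], [1, 1.1, -1.5, -3, 0.1, 0, 0], [1, 1.07, -1.46, -2.92, 0, 0, 0], |
[1, 2, -4.1, -0.1, 0, 0, -2.8], [1, 2.1, -4, -0.1, 0, 0, -2.8], [1, 2.3, -3.9, -0.1, 0, 0, -2.8], [1, 2.5, -3.7, -0.1, 0, 0, -2.8], [1, 2.7, -3.6, -0.1, 0, 0, -2.8], [1, 2.9, -3.5, -0.1, 0, 0, -2.8], [1, 3.1, -3.3, -0.1, 0, 0, -2.7], [1, 3.2, -3.2, -0.2, 0, 0, -2.8], [1, 3.36, -3.03, -0.12, 0, 0, -2.7], |
```

>>> arm_command(
  increments=[
    [1, 0, 0, -3, 0, 0, 0],
    [1, 0, 0, -3, 0, 0, 0],
    [1, 1.1, -1.5, -2.9, 0, 0, 0],
    [1, 1.1, -1.5, 0, 0, 0, 0],
    [1, 1.1, -1.5, 0, 0, 0, 0],
    [1, 0, 0, 0, 0, 0, 0],
  ],
)

```text
time: 34.15
ee_pos: [0.4196, -0.2577, 0.0982]
tcp_rot: [-180.0, 0.2, 15.1]
wrist_force: [-0.2, 0.6, -1.0]
opening: 0.0282
```

>>> arm_command(
  increments=[
    [1, 2, -4.1, -0.1, 0, 0, -2.8],
    [1, 2.1, -4, -0.1, 0, 0, -2.8],
    [1, 2.3, -3.9, -0.1, 0, 0, -2.8],
    [1, 2.5, -3.7, -0.1, 0, 0, -2.8],
    [1, 2.7, -3.6, -0.1, 0, 0, -2.8],
    [1, 2.9, -3.5, -0.1, 0, 0, -2.8],
    [1, 3.1, -3.3, -0.1, 0, 0, -2.7],
    [1, 3.2, -3.2, -0.1, 0, 0, -2.8],
    [1, 3.4, -3.0, -0.1, 0, 0, -2.7],
    [1, 0, 0, 0, 0, 0, 0],
  ],
)

```text
time: 35.4
ee_pos: [0.4949, 0.143, 0.1066]
tcp_rot: [-179.9, 0.2, 40.2]
wrist_force: [-0.5, 1.1, -0.2]
opening: 0.0283
```

```bash
python3 - <<'E'
from h import *
W=load('w5'); T=load('top0')
# block top far-end corners seen in w5 (768 scale) and right (+x) edge points
for u,v in ((340,432),(402,403),(441,540),(392,545)): print((u,v),at(W,u/1.5-.17,v/1.5-.17,.025).round(4))
# colour-segment block in top0
c=cv2.imread('pics/top0.png'); h=cv2.cvtColor(c,cv2.COLOR_BGR2HSV); m=np.zeros(c.shape[:2],'uint8'); m[200:232,196:244]=((c[200:232,196:244,1].astype(int)>100)).astype('uint8')
k=cv2.findContours(cv2.morphologyEx(m,cv2.MORPH_OPEN,np.ones((3,3))),0,1)[0]; k=max(k,key=cv2.contourArea); r=cv2.minAreaRect(k); b=cv2.boxPoints(r); P=np.array([at(T,*q,.025)[:2] for q in b]); print(r,P.round(4).tolist(),P.mean(0))
plan([(.495,.14,.11,-50)],g=1)
snap('wrist','w19'); cv2.imwrite('pics/w19b.png',cv2.resize(cv2.imread('pics/w19.png'),(768,576),interpolation=cv2.INTER_CUBIC))
E
```

```text
(340, 432) [0.4134 0.1895 0.025 ]
(402, 403) [0.4583 0.2082 0.025 ]
(441, 540) [0.4785 0.0925 0.025 ]
(392, 545) [0.4416 0.0912 0.025 ]
((219.86270141601562, 215.3782501220703), (14.709712028503418, 35.37456130981445), 75.25643920898438) [[0.4546, 0.1983], [0.4808, 0.0905], [0.4356, 0.0794], [0.4098, 0.1866]] [0.44522954 0.13870187]
now [0.4949 0.143  0.1066] [-179.9    0.2   40.2] open 0.0283 F [-0.5  1.1 -0.2] t 35.4
[1, -0.19, 0.23, -0.34, -0.1, 0.2, 0.2], |
```

View pics/w19b.png

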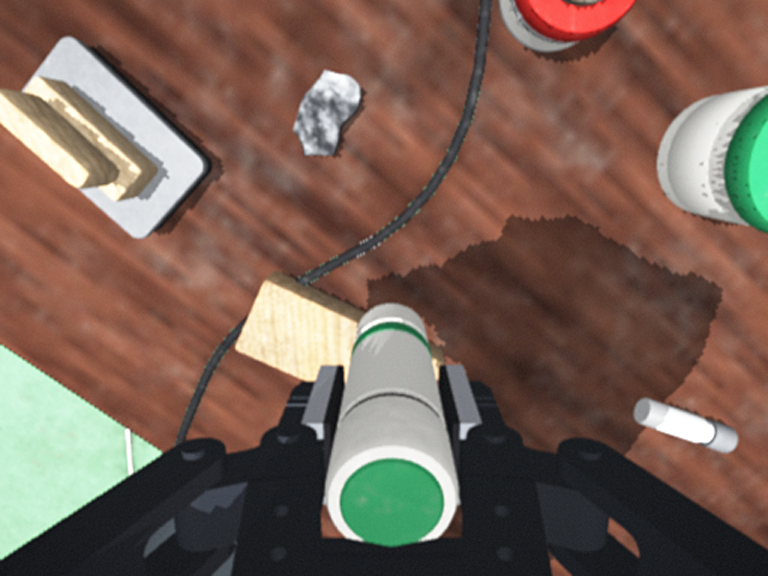

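The block's visible outline corners are about (270,276), (237,348) and (443,360). The glue stick is held upright with its cap at (392,502). The stamp is still on the pad, and the vial and talc pot are untouched.

```bash
python3 - <<'E'
from h import *
W=load('w19'); o=bot.get_obs(); cx,cy,th=.4478,.1385,np.radians(13.9)
u=np.array([np.cos(th),np.sin(th)]); v=np.array([-u[1],u[0]])
for z in (.025,0):
    print(z,[((proj(W,[*(np.array([cx,cy])+a*.0225*u+b*.055*v),z])[0]+.17)*1.5).round(0).tolist() for a,b in((1,1),(-1,1),(1,-1))])
zt=o['ee_pos'][2]-.0119
print('cap',at(W,392/1.5-.17,502/1.5-.17,zt+.102).round(4),'TCP',o['ee_pos'].round(4))
print('base far rim px pred', (proj(W,[[o['ee_pos'][0]+.0145*np.cos(np.radians(40+d)),o['ee_pos'][1]+.0145*np.sin(np.radians(40+d)),zt] for d in(0,-90,90)])*1.5).round(0).tolist())
c=cv2.imread('pics/w19.png'); print('edge rows/cols refine:')
h=cv2.cvtColor(c,cv2.COLOR_BGR2HSV); m=((h[...,2]>140)&(h[...,1]>40)&(h[...,1]<140)).astype('uint8'); m[:,:140]=0;m[:,310:]=0;m[:175]=0;m[262:]=0
k=max(cv2.findContours(cv2.morphologyEx(m,cv2.MORPH_OPEN,np.ones((3,3))),0,1)[0],key=cv2.contourArea); print((cv2.approxPolyDP(k,3,True)[:,0]*1.5).tolist())
E
```

```text
0.025 [[268.0, 279.0], [237.0, 349.0], [451.0, 364.0]]
0 [[278.0, 268.0], [249.0, 334.0], [447.0, 347.0]]
cap [0.4954 0.1444 0.1968] TCP [0.4947 0.1416 0.1067]
base far rim px pred [[396.0, 303.0], [432.0, 338.0], [360.0, 338.0]]
edge rows/cols refine:
[[210.0, 265.5], [210.0, 318.0], [232.5, 325.5], [217.5, 310.5], [219.0, 303.0], [249.0, 312.0], [249.0, 327.0], [241.5, 328.5], [234.0, 345.0], [238.5, 352.5], [282.0, 370.5], [294.0, 382.5], [313.5, 381.0], [321.0, 364.5], [342.0, 364.5], [346.5, 378.0], [339.0, 348.0], [346.5, 334.5], [351.0, 355.5], [354.0, 319.5], [309.0, 298.5], [303.0, 312.0], [303.0, 295.5], [268.5, 279.0], [271.5, 267.0], [246.0, 262.5], [237.0, 274.5], [253.5, 283.5], [246.0, 271.5], [250.5, 267.0], [261.0, 276.0], [258.0, 295.5], [261.0, 304.5], [265.5, 295.5], [270.0, 304.5], [265.5, 318.0], [256.5, 298.5], [252.0, 301.5]]
```

```bash
python3 - <<'E'
from h import *
W=load('w19'); print('target px768',((proj(W,[[.5031,.1522,0],[.5176,.1522,0],[.5031,.1667,0]])+.17)*1.5).round(0).tolist())
plan([(.5027,.1513,.04,-50),(.5027,.1513,.015,-50)],g=1,smax=3)
E
```

```text
target px768 [[390.0, 257.0], [407.0, 238.0], [371.0, 241.0]]
now [0.4947 0.1416 0.1067] [-180.     0.2   40.1] open 0.0282 F [ 0.9 -0.3 -1. ] t 35.45
[1, 0.4, -0.1, 2.2, 0, 0.1, 0], [1, 0.4, -0.1, 2.2, 0, 0.1, 0.1], [1, 0.45, -0.02, 2.27, 0, 0, 0], |
[1, 0, 0, 2.5, 0, 0, 0], |
```

>>> arm_command(
  increments=[
    [1, 0.4, -0.1, 2.2, 0, 0, 0],
    [1, 0.4, -0.1, 2.2, 0, 0.1, 0],
    [1, 0.45, 0, 2.3, 0, 0, 0],
    [1, 0, 0, 1.5, 0, 0, 0],
    [1, 0, 0, 0.6, 0, 0, 0],
    [1, 0, 0, 0, 0, 0, 0],
    [1, 0, 0, 0, 0, 0, 0],
  ],
)

```text
time: 36.33
ee_pos: [0.5038, 0.1504, 0.0207]
tcp_rot: [180.0, -0.1, 40.0]
wrist_force: [0.1, 0.6, 0.2]
opening: 0.0285
```

```bash
python3 - <<'E'
from h import *
plan([(.5027,.1513,.012,-50)],g=1,smax=3)
E
```

```text
now [0.5038 0.1504 0.0207] [ 1.8e+02 -1.0e-01  4.0e+01] open 0.0285 F [0.1 0.6 0.2] t 36.325
[1, -0.02, -0.14, 0.87, 0, -0.1, 0], |
```

>>> arm_command(
  increments=[
    [1, 0, -0.12, 0.4, 0, 0, 0],
    [1, 0, 0, 0.2, 0, 0, 0],
    [1, 0, 0, 0, 0, 0, 0],
  ],
)

```text
time: 36.7
ee_pos: [0.5024, 0.1513, 0.0136]
tcp_rot: [-180.0, 0.0, 40.0]
wrist_force: [-0.7, 0.6, 0.2]
opening: 0.0284
```

>>> arm_command(
  increments=[
    [1, 0, 0, 0.2, 0, 0, 0],
    [1, 0, 0, 0.1, 0, 0, 0],
    [1, 0, 0, 0, 0, 0, 0],
  ],
)

```text
time: 37.08
ee_pos: [0.5029, 0.1515, 0.0119]
tcp_rot: [-180.0, -0.1, 40.0]
wrist_force: [-1.9, -0.5, 8.1]
opening: 0.0284
```

Contact at exactly table height, so the cable isn't in the way. Release and withdraw.

>>> arm_command(
  increments=[
    [0.6, 0, 0, -0.1, 0, 0, 0],
    [0.2, 0, 0, 0, 0, 0, 0],
    [-0.3, 0, 0, 0, 0, 0, 0],
    [-0.3, 0, 0, 0, 0, 0, 0],
    [-0.3, 0, 0, -4, 0, 0, 0],
    [-0.3, 0, 0, -5, 0, 0, 0],
    [-0.3, 0, 0, -5, 0, 0, 0],
    [-0.3, -4, 0, -3, 0, 0, 0],
    [-0.3, -4, 0, 0, 0, 0, 0],
    [-0.3, 0, 0, 0, 0, 0, 0],
  ],
)

```text
time: 38.33
ee_pos: [0.4404, 0.0988, 0.1829]
tcp_rot: [180.0, -0.1, 39.9]
wrist_force: [0.8, 0.6, -0.2]
opening: 0.0557
```

```bash
python3 - <<'E'
from h import *
snap('wrist','w20'); W=load('w20'); o=bot.get_obs(); print(o['ee_pos'],o['wrist_force'].round(1))
c=cv2.imread('pics/w20.png'); h=cv2.cvtColor(c,cv2.COLOR_BGR2HSV); print('glue cap pred',proj(W,[.5031,.1522,.102]).round(1))
g=((h[...,1]>110)&(abs(h[...,0].astype(int)-68)<16)).astype('uint8'); n,l,s,ce=cv2.connectedComponentsWithStats(g)
for k in range(1,n):
    if s[k,4]>100: print('green',s[k],ce[k].round(1),at(W,*ce[k],.102).round(4),at(W,*ce[k],.078).round(4))
r=((h[...,1]>150)&((h[...,0]<8)|(h[...,0]>172))&(h[...,2]>90)).astype('uint8'); n,l,s,ce=cv2.connectedComponentsWithStats(r)
for k in range(1,n):
    if s[k,4]>150: print('red',s[k],ce[k].round(1),at(W,*ce[k],.05).round(4))
# top view: what changed compared with the start
snap('top','t20'); a=cv2.imread('pics/top0.png').astype(int); b=cv2.imread('pics/t20.png').astype(int); d=(abs(a-b).max(2)>45).astype('uint8'); d=cv2.morphologyEx(d,cv2.MORPH_OPEN,np.ones((2,2)))
for nm,p,R in(('tape',(128,181),17),('vial',(281,186),9),('oiler',(166,149),10),('talc',(246,148),12),('turq',(395,236),10)): print(nm,'changed px',int(d[p[1]-R:p[1]+R,p[0]-R:p[0]+R].sum()),'of',4*R*R)
E
```

```text
[0.44116485 0.0994392  0.18233759] [ 0.2  0.6 -1.1]
glue cap pred [[261.2  84.3]]
green [ 440    0   72   56 3532] [476.7  24.8] [0.6296 0.0622 0.102 ] [0.642  0.0545 0.078 ]
green [246  71  29  30 635] [260.   85.6] [0.5019 0.1523 0.102 ] [0.5025 0.1529 0.078 ]
tape changed px 0 of 1156
vial changed px 89 of 324
oiler changed px 0 of 400
talc changed px 161 of 576
turq changed px 0 of 400
```

Glue cap at (0.502, 0.152), on target. The talc and vial patches in the top view may just be hidden or shaded by the arm, so I'll move it aside and recheck.

>>> arm_command(
  increments=[
    [-0.3, 0, -4.5, -1, 0, 0, -5],
    [-0.3, 0, -4.5, -1, 0, 0, -5],
    [-0.3, 0, -4.5, 0, 0, 0, -5],
    [-0.3, 0, -4.5, 0, 0, 0, -5],
    [-0.3, 0, -4.5, 0, 0, 0, -5],
    [-0.3, -1, -4.5, 0, 0, 0, -5],
    [-0.3, -1, -4.5, 0, 0, 0, -5],
    [-0.3, 0, 0, 0, 0, 0, 0],
  ],
)

```text
time: 39.42
ee_pos: [0.1777, 0.2605, 0.2021]
tcp_rot: [-180.0, -0.0, 75.3]
wrist_force: [-0.5, 0.7, 0.7]
opening: 0.0557
```

```bash
python3 - <<'E'
from h import *
print(bot.get_obs()['ee_pos'])
snap('top','t21');snap('scene','s21')
for f,g,L in (('top0','t21',(('tape',(128,181),17),('vial',(281,186),9),('oiler',(166,149),10),('talc',(246,148),12),('turq',(395,236),10))),('scene0','s21',(('tape',(224,122),15),('vial',(273,211),10),('oiler',(260,130),12),('talc',(291,174),14)))):
    a=cv2.imread(f'pics/{f}.png').astype(int); b=cv2.imread(f'pics/{g}.png').astype(int); d=abs(a-b).max(2)>45
    print(g,[(n,int(d[p[1]-R:p[1]+R,p[0]-R:p[0]+R].sum())) for n,p,R in L])
T=load('t21');h=cv2.cvtColor(cv2.imread('pics/t21.png'),cv2.COLOR_BGR2HSV)
for nm,m,z in(('red',(h[...,1]>150)&((h[...,0]<8)|(h[...,0]>172))&(h[...,2]>100),.05),('green',(h[...,1]>120)&(abs(h[...,0].astype(int)-72)<15)&(h[...,2]>60),.078)):
    n,l,s,ce=cv2.connectedComponentsWithStats(m.astype('uint8'))
    for k in range(1,n):
        if s[k,4]>15 and 130<ce[k,1]<240 and 130<ce[k,0]<320: print(nm,s[k],ce[k].round(1),at(T,*ce[k],z).round(3),at(T,*ce[k],.102).round(3))
E
```

```text
[0.17772713 0.26046267 0.20205502]
t21 [('tape', 0), ('vial', 0), ('oiler', 0), ('talc', 0), ('turq', 0)]
s21 [('tape', 2), ('vial', 0), ('oiler', 0), ('talc', 20)]
red [159 139   7   8  37] [162.  142.7] [0.677 0.318 0.05 ] [0.662 0.307 0.102]
red [198 140  19  18 169] [207.2 149.2] [0.653 0.175 0.05 ] [0.639 0.17  0.102]
green [236 136  21  20 329] [245.6 145.6] [0.655 0.053 0.078] [0.648 0.053 0.102]
green [212 192   5   5  23] [213.8 194. ] [0.505 0.153 0.078] [0.501 0.15  0.102]
```

Landmarks and bystanders are unchanged, and everything stands in place. Handing in.

```bash
python3 -c "
from workcell import bot
print(bot.job_done())"
```

```text
the job is handed in; nothing more can be done
None
```

The front of the bench is set out as asked, in the order given, and I handed it in at about 40 s on the robot clock. No verdict was reported.

| Item | Last check |
|---|---|
| Lot stamp on ink pad | Centred within about 1–2 mm and square within about 1° |
| Grease tin | At (0.657, 0.179), against a midpoint of (0.6585, 0.1795) |
| Steel disc on the lid | Centres agree to about 0.2 mm |
| Glue stick behind the near block | At (0.502, 0.152), against a target of (0.503, 0.152) |
| Tape, vial, oiler, talc pot | No change in the top view; talc lid centroid the same as at the start |

**What went wrong along the way:**
- **Fingertip height:** the real fingertips sit about 37 mm behind the reported TCP. Because of this, the first stamp grasp closed above the grip. The first tin grasp closed on top of the lid with about 16 N, with no visible harm.
- **Joint limit:** on the tin carry, joint 6 reached its 180° limit and the arm stopped short. I turned the jaws to another heading and carried on.

**Checks that disagreed:**
- **Cameras:** the top camera read about 2–4 mm differently from the wrist camera. I used the wrist view because it matched the grasps.
- **Scene view:** it showed 20 changed pixels next to the talc pot. I put this down to the tin now standing beside it, but did not view the picture to confirm.

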